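# Reverse the ratchet and tighten the drill fixture's clamp

## Robot

A 6-joint arm with a two-finger parallel gripper is mounted at the origin on the work surface. World frame = base frame: x ahead of the robot, y to its left, z up, the work surface at z = 0. Lengths are in m, angles in rad, forces in N, time in s.
With the tool pointing down it reaches from about 0.35 to 0.775 m from the base axis. Payload 5.5 kg.
Tool frame: the origin (TCP) lies at the very end of the fingers, on their centre line; the grasp point (between the pads) lies 19 mm behind it; z points along the fingers, y is the line along which they close (so a half turn about z gives the same grasp; the last joint's range is limited). The gripper opens to 85 mm and grips with 20 to 120 N. Pads are 22 mm wide; open, the fingers measure 114 mm over their backs; the gripper's body (76 mm by 85 mm) begins 54 mm behind the grasp point. The pads swing forward as they close: fully open they stand 13 mm farther back than shut.
Start: joints at [1.168, 0.313, 0.046, 1.304, 0, 1.431], TCP at [0.149, 0.555, 0.231] pointing down, gripper open.
Joint ranges: [-2.76, 2.76], [-0.86, 1.69], [-1.03, 1.26], [-2.2, 2.34], [-1.47, 1.5], [-3.14, 3.14]. Speed limits (rad/s): [2.57, 2.57, 3.14, 3.14, 3.14, 3.14].

## Interface

Orientations are given as a unit quaternion [w, x, y, z].
In Python, from workcell import env, cams, ticket, spotter gives the robot as it stands.
- The arm moves only by the tool jog_arm, never from a script. Its argument "increments" is a list that holds one entry, the list of rows, each a list of 7 numbers: the shift along the tool's x, y, z in units of 0.25 m (1.0 is 0.25 m), then the turn, a rotation vector about the tool's x, y, z in units of 180 degrees (1.0 is 180 degrees), then the closure in counts, from 0 (fully open) to 255 (shut). A call has 1 to 20 rows; each row shifts and turns the commanded pose from where the row before left it, along the tool's axes as they then stand; what a row does not reach is not made up. A row lasts 1/10 s, in which the tool goes at most 50 mm and 8.59 degrees, less where a joint would pass 70% of its speed; a pose out of reach is approached as far as the arm can. A call with a number of a shift or a turn outside -1 to 1 is refused whole. A call with a gripper value outside its range is refused whole. The fingers move at their own pace and stop on an object; "force" is the grip in N (left out, the last holds). Time passes only in rows, so rows that do not move let the fingers close. It gives the time, the measured TCP pose, the force, the opening and the grip force at its end, in the units of the state.
- env.get_state(): the state, without advancing time (a new reading comes with each control period).
- cams.read_camera(name): name is "scene" or "top" or "wrist"; returns a dict with "pixels" (420x560x3 uint8, red, green, blue), "fx", "fy", "cx", "cy" (pixels), "xyz" and "attitude" of the camera in the world; the wrist camera has in their place "mount" (4x4, takes a point from camera to tool coordinates, whose origin is the TCP and whose axes are the flange's). Camera axes: x right, y down, z forward; pixel columns grow to the right and rows downward; lengths in m; the calibration is good to about 2 mm. A picture is of the moment at which its call begins: read the wrist's pose just before it. There is no depth.
- ticket.hand_in(): hands the job in; it is judged then, once.
Trained networks look in the newest picture that a camera, given by its name, has taken for a name from the list of things; names that differ only in an ending like _2 or _b are one class to them, and where a whole thing is asked for, a point or a joint stands for the part that bears it (a point fixed in the world has none). Each returns a list of dicts, best first, with "conf" (0 to 1); they miss things now and then, are a little off and sometimes report something else, mostly with a low value. They report only what shows in the picture. A call takes as long as a camera call. They do not tell look-alikes from the thing itself.
- spotter.find_in(target, camera): "uv" ([column, row] in pixels, amid what is visible of it).
- spotter.cut_out(target, camera): "region" (420x560 bool, what is visible of it) and "uv" ([column, row] in pixels, amid what is visible of it).
- spotter.landmark_of(target, camera): "uv" ([column, row] in pixels: a listed point, or the origin of a listed thing).
The state is a dict: "clock": time; "joint_pos": joint angles; "qvel": joint speeds; "tau": joint torques, N m; "tcp_pos": TCP position; "orientation": TCP orientation; "wrist_force": force on the tool from outside, world axes, zero at the start; "ft_torque": the same for the moment, N m; "finger_gap": finger opening in m; "grip_force": force on a finger pad.
Only numpy, scipy, OpenCV 4.12 (cv2) and the standard library are available. Lean on these libraries where they do the work, as an engineer would, in place of code of your own. Each camera call takes 0.05 s, during which the arm holds its last target. There are 200 camera calls.

## Task

Tighten the clamp screw of the drilling fixture with the ratchet. Set the ratchet down flat on the screw's square head and let go of it; only then flip the lever on its head over to the other side, which is the tightening side, and take the handle again to swing it clockwise (seen from above) until the screw comes up tight against its stop. Leave the ratchet sitting on the screw with its lever on the tightening side, and do not knock the bin, the oil can or the hammer about.

Things in the scene. Friction and masses are not known exactly. Their poses are not given: they have to be found in the camera images.
- ratchet_head (a point): Middle of the ratchet's round head, 15 mm up. Loose steel tool, about 0.6 kg, lying flat, lever up: head 76 mm across, 30 mm high; straight handle (steel neck, black rubber grip) 20 mm wide, 22 mm high, underside 6 mm above the head's underside, end 161 mm from the head's axis. Centre of mass 12 mm from that axis, so it sits flat by itself on the screw.
- socket (a point): Centre of the square socket in the head's underside, at underside level, on the head's axis; turns with the socket: x, y square to its sides, z up. 23 mm square, 16 mm deep, closed on top; starts with its sides along and across the handle. Its pawl has clicks of 0.52 rad: lever on loosening side, the handle drives it counter-clockwise and runs free clockwise; on tightening side, the reverse.
- handle_mid (a point): Middle of the ratchet's handle, half-way up: 94.5 mm from the head's axis, 17 mm above the head's underside. x points along the handle away from the head, y to its left seen from above, z up. The handle can be gripped across its width anywhere 50 to 155 mm from the head's axis.
- lever_tip (a point): Top of the lever's free end. The lever is an upright dark steel fin on top of the head: 8 mm thick, 44 mm long, 18 mm high, its top 50 mm and lower edge 32 mm above the head's underside (2 mm clear of the head's top). It pivots on an upright pin 34 mm from the head's axis towards the handle and points back over the head's middle; this point is 38 mm from the pin, x points to the pin.
- lever (a joint): Lever's angle (rad, counter-clockwise from above; 0 = along the handle). A spring throws it over-centre: +0.4 is the loosening side (start; tip 15 mm to the right, -y of handle_mid's axes), -0.4 the tightening side (tip 15 mm to the left, +y). Takes 2 to 3 N at the tip; it may rest at about -0.16 until the pawl clicks into a tooth.
- screw_head (a point): Clamp screw: centre of its square head at the level of the washer face it stands on, 52 mm above the bench; turns with the screw: x, y square to the head's sides, z up. Head 20 mm square, 15.5 mm high, its top 5.5 mm tapering to 11 mm square. The ratchet is seated when its head's underside rests on the round steel washer (68 mm across) around the screw.
- clamp: The drilling fixture, fixed to the bench; origin on the bench under the screw's axis, z up. Dark base plate 180 mm (x) by 110 mm, 14 mm thick; on it a grey strap 128 by 52 mm, top 46 mm above the bench, from 54 mm behind (-x) to 74 mm ahead of the screw, clamping a small aluminium casting (84 mm along y, top at 32 mm).
- screw (a joint): Turn of the clamp screw (rad), growing clockwise seen from above. Starts between 0 and 0.25; tight at a hard stop at 0.85. Until then it turns against a friction of 0.35 N m and stays where it is left. The socket has about 0.16 rad of play on the head either way.
- bin: Bystander: blue open plastic bin 160 x 110 mm, 70 mm high; origin at the centre of its underside.
- oil: Bystander: yellow can of cutting oil, 70 mm across and 130 mm high; origin at the centre of its underside.
- hammer: Bystander: hammer lying on the bench beyond the fixture, origin at its underside.
Not all that is in view belongs to the job. What is shaped like the part that bears ratchet_head but green or orange is not meant.

How it is judged:
By the outcome, as a careful person would: the job done as asked, in the order asked, and still so for the second after the job is handed in, with the robot touching nothing.
It also fails if it takes over 69 s, if anything falls off the work surface, if the arm or the gripper's body presses on something with over 40 N, if the wrist force passes 120 N, or if a joint passes its speed limit or range.

## Working session

There is one attempt and no reset: what is moved stays moved. The work goes in short steps, Python scripts to look and compute and a tool call to move; the robot and the scene stay as the last step left them, time stands still between calls to the robot, and variables do not carry over. Pictures are saved under pics/ and viewed, at most 10 in all, crops included, and the job is handed in when it is done.

Besides the shell and the picture viewer there is one more tool, called after ">>>" as name(argument=value, ...) on one line, values as JSON. jog_arm: Moves the arm, as the interface text tells. Shifts and turns lie within -1 to 1; 1 stands for 0.25 m of shift or 180 degrees of turn. Its arguments: {"type":"object","properties":{"increments":{"type":"array"},"force":{"type":"number"}},"required":["increments"]}

```bash
mkdir -p pics; ls
python3 - <<'E'
from workcell import env,cams,spotter
import cv2,numpy as np
s=env.get_state();print(s)
for c in("scene","top"):
    r=cams.read_camera(c);cv2.imwrite(f"pics/{c}1.png",r["pixels"][:,:,::-1])
    print(c,{k:np.round(v,4).tolist() if not np.isscalar(v) else v for k,v in r.items() if k!="pixels"})
    for t in("ratchet_head","handle_mid","lever_tip","screw_head","socket","clamp","bin","oil","hammer"):
        print(t,[(np.round(d["uv"],1).tolist(),round(d["conf"],2)) for d in spotter.landmark_of(t,c)])
E
```

```text
pics
{'clock': 0.0, 'joint_pos': array([1.16840686e+00, 3.14015800e-01, 4.50021125e-02, 1.30357933e+00,
       7.99982715e-06, 1.43120620e+00]), 'qvel': array([ 0.00011537, -0.00043652, -0.00041607,  0.00138473,  0.00011351,
        0.00027484]), 'tau': array([ 4.41127395e-04, -4.80630934e+01,  2.98530096e+01,  1.97612605e-02,
        9.98931199e-06,  9.56840474e-07]), 'tcp_pos': array([0.14918381, 0.55480224, 0.23040955]), 'orientation': array([-2.44327875e-04,  1.31021826e-01,  9.91379077e-01, -8.64491298e-04]), 'wrist_force': array([-0.16687588,  0.09132715, -0.17528922]), 'ft_torque': array([-0.01769826, -0.00148513,  0.04299439]), 'grip_force': 0.0, 'finger_gap': 0.08581749241721072}
scene {'fx': 479.76423562814995, 'fy': 479.76423562814995, 'cx': 279.27217594802113, 'cy': 204.8359262109732, 'xyz': [0.9745, 0.5621, 1.1583], 'attitude': [-0.082, 0.2976, 0.9132, -0.2661]}
ratchet_head [([299.8, 357.2], 0.93), ([392.9, 234.2], 0.92), ([319.2, 246.3], 0.84)]
handle_mid [([334.5, 375.4], 0.85), ([306.7, 279.7], 0.8), ([369.7, 212.3], 0.73)]
lever_tip [([398.0, 224.3], 0.62), ([318.2,
[... 211 characters left out ...]
735, 'fy': 400.03744247842735, 'cx': 282.2120747997575, 'cy': 208.93327129320184, 'xyz': [0.3118, 0.0092, 1.3497], 'attitude': [0.074, -0.6551, 0.7475, -0.081]}
ratchet_head [([237.7, 231.6], 0.71), ([173.0, 177.2], 0.58), ([216.8, 293.7], 0.57), ([318.3, 225.7], 0.25)]
handle_mid [([151.5, 192.3], 0.93), ([243.2, 285.0], 0.75), ([217.9, 214.6], 0.62)]
lever_tip [([236.3, 227.5], 0.53), ([171.3, 175.5], 0.53), ([214.9, 293.9], 0.47), ([296.2, 162.2], 0.39)]
screw_head [([324.6, 224.5], 0.36)]
socket []
clamp [([319.4, 227.1], 0.72)]
bin [([133.3, 253.1], 0.85), ([294.5, 160.5], 0.53)]
oil [([416.4, 201.5], 0.83), ([318.1, 229.1], 0.64)]
hammer [([296.3, 159.4], 0.65), ([218.9, 211.7], 0.27)]
```

View pics/scene1.png

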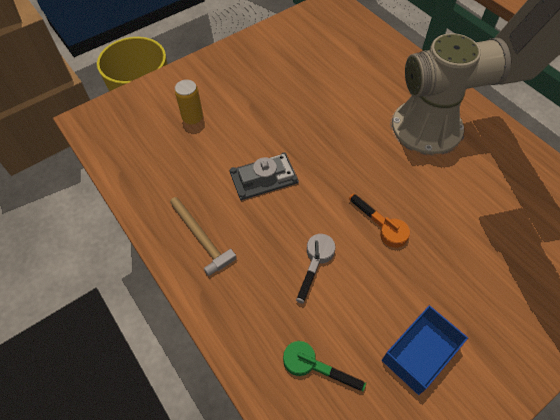

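View pics/top1.png

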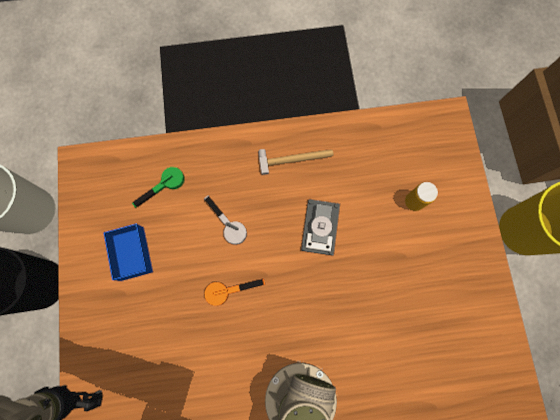

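The ratchet could be mistaken for the green tool (scene 300,357; top 173,178) or the orange one (scene 395,233; top 217,294). The steel one at scene (320,246), top (235,232) fits the description. The screw and washer are at scene (264,166), top (321,226). Next I'll localise the ratchet and check it in a crop.

```bash
cat > h.py <<'E'
import numpy as np,cv2
from scipy.spatial.transform import Rotation as R
from workcell import env,cams,spotter
def q(a): return R.from_quat(a,scalar_first=True)
def cam(name):
    s=env.get_state(); r=cams.read_camera(name)
    if "mount" in r:
        T=np.eye(4);T[:3,:3]=q(s["orientation"]).as_matrix();T[:3,3]=s["tcp_pos"]
        T=T@np.array(r["mount"])
    else:
        T=np.eye(4);T[:3,:3]=q(r["attitude"]).as_matrix();T[:3,3]=r["xyz"]
    return r,T
def ray(r,T,uv):
    return T[:3,:3]@np.array([(uv[0]-r["cx"])/r["fx"],(uv[1]-r["cy"])/r["fy"],1.])
def onz(r,T,uv,z):
    d=ray(r,T,uv);return T[:3,3]+d*(z-T[2,3])/d[2]
def proj(r,T,p):
    c=T[:3,:3].T@(np.array(p)-T[:3,3]);return np.array([r["fx"]*c[0]/c[2]+r["cx"],r["fy"]*c[1]/c[2]+r["cy"]])
E
python3 - <<'E'
from h import *
for c,pts in(("scene",dict(head=(319.2,246.3,.015),hm=(306.7,279.7,.017),lt=(318.2,238.8,.05),screw=(263.3,168.6,.052),clamp=(265.8,176.2,0),bin=(416,353.6,0),ham=(198,232,0))),
 ("top",dict(head=(237.7,231.6,.015),hm=(217.9,214.6,.017),lt=(236.3,227.5,.05),screw=(324.6,224.5,.052),clamp=(319.4,227.1,0),bin=(133,253,0),ham=(296,159.4,0),oil=(416,201.5,0)))):
    r,T=cam(c)
    for k,v in pts.items(): print(c,k,np.round(onz(r,T,v[:2],v[2]),4))
    for t in("ratchet_head","clamp"):
        for d in spotter.cut_out(t,c):
            m=d["region"];ys,xs=np.nonzero(m);print(t,d["conf"],np.round(d["uv"]),r["pixels"][m].mean(0).round(),cv2.minAreaRect(np.c_[xs,ys].astype(np.float32)))
    if c=="scene": cv2.imwrite("pics/crop1.png",cv2.resize(r["pixels"][130:310,220:400,::-1],(600,600),interpolation=cv2.INTER_CUBIC))
E
```

```text
scene head [0.5486 0.1397 0.015 ]
scene hm [0.635  0.1967 0.017 ]
scene lt [0.5501 0.1339 0.05  ]
scene screw [ 0.5358 -0.137   0.052 ]
scene clamp [ 0.5253 -0.1424  0.    ]
scene bin [0.5359 0.495  0.    ]
scene ham [ 0.7854 -0.0983  0.    ]
ratchet_head 0.86 [308. 364.] [44. 94. 49.] ((321.17108154296875, 372.81817626953125), (86.08750915527344, 32.95408630371094), 34.64094543457031)
ratchet_head 0.72 [385. 226.] [128.  71.  28.] ((379.0000305175781, 217.50001525878906), (71.41778564453125, 28.991374969482422), 45.0)
ratchet_head 0.69 [315. 255.] [111. 102.  95.] ((316.25, 268.75), (28.240724563598633, 71.97462463378906), 11.30993366241455)
ratchet_head 0.3 [422. 350.] [ 30.  56. 102.] ((423.73773193359375, 349.1147766113281), (53.26333999633789, 75.79783630371094), 39.80556869506836)
clamp 0.83 [266. 175.] [92. 87. 81.] ((263.6072998046875, 174.92388916015625), (35.23054885864258, 64.01396179199219), 73.0724868774414)
top head [0.5503 0.1353 0.015 ]
top hm [0.6171 0.1958 0.017 ]
top lt [0.5583 0.1351 0.05  ]
top screw [ 0.5296 -0.1546  0.052 ]
top clamp [ 0.5317 -0.1421  0.    ]
top bin [0.5267 0.4955 0.    ]
top ham [ 0.784  -0.0965  0.    ]
top oil [ 0.5767 -0.4875 -0.    ]
ratchet_head 0.83 [221. 291.] [184. 107.  37.] ((234.2781524658203, 292.1759033203125), (24.353866577148438, 60.40591812133789), 87.61405944824219)
ratchet_head 0.73 [231. 228.] [160. 147. 137.] ((222.75003051757812, 219.75003051757812), (57.27565002441406, 21.21320343017578), 45.0)
ratchet_head 0.55 [169. 184.] [ 50. 114.  53.] ((160.00001525878906, 189.50001525878906), (21.92030906677246, 57.27565002441406), 45.0)
clamp 0.73 [320. 225.] [140. 135. 126.] ((320.7099609375, 226.5299835205078), (32.951175689697266, 52.60874557495117), 8.13010311126709)
```

View pics/crop1.png

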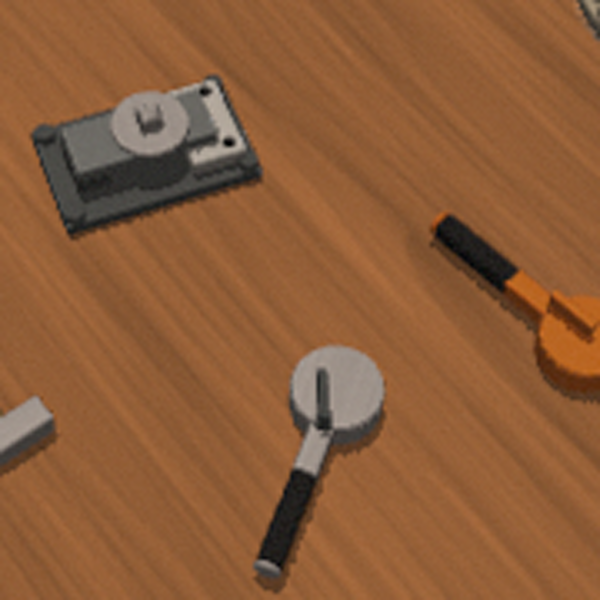

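The crop shows the steel ratchet: head at (337,393) and lever tilted over it. The washer and square screw head are at (150,118). I'll look at the screw with the wrist camera first.

```bash
cat >> h.py <<'E'
def go(p,yaw=None):
    "total shift (tool axes, units of .25 m) and turns to bring TCP to p, tool x at yaw deg, pointing down"
    s=env.get_state();A=q(s["orientation"])
    B=A if yaw is None else R.from_matrix(np.c_[[np.cos(np.radians(yaw)),np.sin(np.radians(yaw)),0],[np.sin(np.radians(yaw)),-np.cos(np.radians(yaw)),0],[0,0,-1]])
    d=A.inv().apply(np.array(p)-s["tcp_pos"])/.25
    x=A.as_matrix()[:,0]
    print("t",round(s["clock"],2),"tcp",s["tcp_pos"].round(4),"yawx",np.degrees(np.arctan2(x[1],x[0])).round(2),"shift",d.round(4),"turn",((A.inv()*B).as_rotvec()/np.pi).round(4))
E
python3 - <<'E'
from h import *
go([.50,-.13,.25]); r,T=cam("wrist");print(np.round(r["mount"],3),r["fx"],r["cx"],r["cy"])
E
```

```text
t 1.3 tcp [0.1494 0.5553 0.2313] yawx 164.95 shift [-2.0663 -2.2828 -0.0749] turn [0. 0. 0.]
[[-0.    -0.958 -0.286  0.073]
 [ 1.     0.    -0.002  0.001]
 [ 0.001 -0.286  0.958 -0.143]
 [ 0.     0.     0.     1.   ]] 323.61946608460124 288.40694002630187 205.99601983042533
```

>>> jog_arm(increments=[[[-0.12,-0.134,-0.004,0,0,0,0],[-0.12,-0.134,-0.004,0,0,0,0],[-0.12,-0.134,-0.004,0,0,0,0],[-0.12,-0.134,-0.004,0,0,0,0],[-0.12,-0.134,-0.004,0,0,0,0],[-0.12,-0.134,-0.004,0,0,0,0],[-0.12,-0.134,-0.004,0,0,0,0],[-0.12,-0.134,-0.004,0,0,0,0],[-0.12,-0.134,-0.004,0,0,0,0],[-0.12,-0.134,-0.004,0,0,0,0],[-0.12,-0.134,-0.004,0,0,0,0],[-0.12,-0.134,-0.004,0,0,0,0],[-0.12,-0.134,-0.004,0,0,0,0],[-0.12,-0.134,-0.004,0,0,0,0],[-0.12,-0.134,-0.004,0,0,0,0],[-0.12,-0.134,-0.004,0,0,0,0],[-0.12,-0.134,-0.004,0,0,0,0],[0,0,0,0,0,0,0],[0,0,0,0,0,0,0]]])

```text
clock: 3.25
tcp_pos: [0.4938, -0.1279, 0.2478]
orientation: [-0.001, 0.132, 0.991, 0.0]
wrist_force: [0.5, 1.1, -0.4]
finger_gap: 0.0856
grip_force: 0.0
```

Run:
```python
from h import *
r,T=cam("wrist"); np.savez("pics/w_screw.npz",px=r["pixels"],T=T,k=[r["fx"],r["cx"],r["cy"]])
for t,z in(("screw_head",.052),("clamp",0)):
    for d in spotter.landmark_of(t,"wrist"): print(t,d["uv"],d["conf"],onz(r,T,d["uv"],z).round(4))
u=proj(r,T,[.533,-.142,.052]).round().astype(int);print(u)
im=r["pixels"];print(im.shape)
g=cv2.resize(im[u[1]-100:u[1]+100,u[0]-130:u[0]+130,::-1],(780,600),interpolation=cv2.INTER_CUBIC);cv2.imwrite("pics/w1.png",g)
# washer circle
gray=cv2.medianBlur(cv2.cvtColor(im,cv2.COLOR_RGB2GRAY),3)
print(cv2.HoughCircles(gray,cv2.HOUGH_GRADIENT,1,50,param1=100,param2=20,minRadius=24,maxRadius=50))
go([.55,.14,.2])
```

```text
screw_head [281.1, 213.1] 0.78 [ 0.5266 -0.145   0.052 ]
clamp [285.2, 201.0] 0.74 [ 0.5284 -0.1413  0.    ]
[285 218]
(420, 560, 3)
[[[283.5 213.5  29.4]
  [531.5 163.5  29.6]]]
t 3.4 tcp [ 0.4933 -0.126   0.2484] yawx 165.01 shift [0.056  1.0863 0.1939] turn [0. 0. 0.]
```

View pics/w1.png

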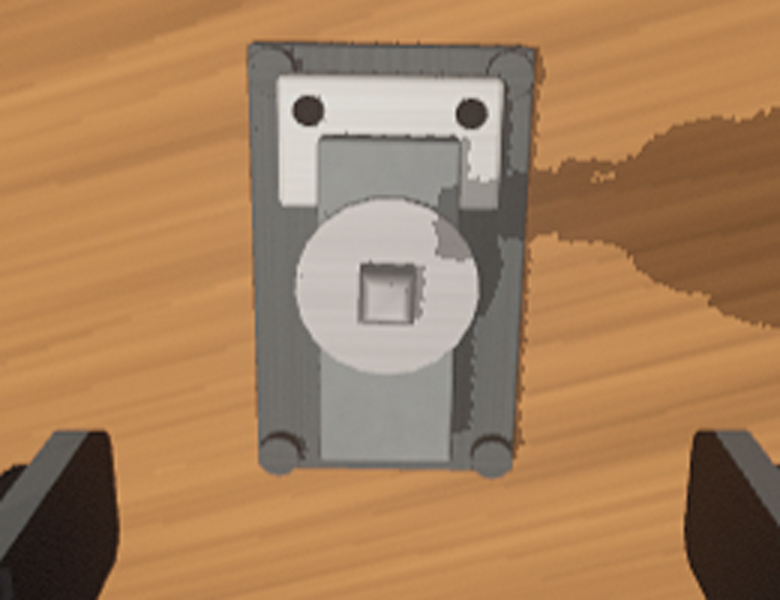

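The crop shows the washer centred at full-image pixel (284,213), with the square screw head nearly aligned with the picture axes, about ±2°. Now to the ratchet.

>>> jog_arm(increments=[[[0.002,0.16,0.016,0,0,0,0],[0.002,0.16,0.016,0,0,0,0],[0.002,0.16,0.016,0,0,0,0],[0.002,0.16,0.016,0,0,0,0],[0.002,0.16,0.016,0,0,0,0],[0.002,0.16,0.016,0,0,0,0],[0.002,0.16,0.016,0,0,0,0],[0,0,0,0,0,-0.0437,0],[0,0,0,0,0,-0.0437,0],[0,0,0,0,0,-0.0437,0],[0,0,0,0,0,-0.0437,0],[0,0,0,0,0,-0.0437,0],[0,0,0,0,0,-0.0437,0],[0,0,0,0,0,-0.0437,0],[0,0,0,0,0,0,0],[0,0,0,0,0,0,0]]])

```text
clock: 5.0
tcp_pos: [0.5626, 0.145, 0.2207]
orientation: [0.0, -0.341, 0.94, 0.0]
wrist_force: [-0.0, 0.8, 0.5]
finger_gap: 0.0851
grip_force: 0.0
```

Run:
```python
from h import *
def warp(px,k,T,c,z,half,n):
    # top-down picture: column = +x world, row = -y
    g=np.linspace(-half,half,n);X,Y=np.meshgrid(c[0]+g,c[1]-g)
    P=(np.stack([X,Y,np.full_like(X,z)],-1)-T[:3,3])@T[:3,:3]
    return cv2.remap(px,(k[0]*P[...,0]/P[...,2]+k[1]).astype(np.float32),(k[0]*P[...,1]/P[...,2]+k[2]).astype(np.float32),cv2.INTER_CUBIC)
f=np.load("pics/w_screw.npz");c=[.529,-.143]
w=warp(f["px"],f["k"],f["T"],c,.052,.06,480)
r,T=cam("wrist");k=[r["fx"],r["cx"],r["cy"]];np.savez("pics/w_rat.npz",px=r["pixels"],T=T,k=k)
c2=[.585,.168]
w2=warp(r["pixels"],k,T,c2,.03,.13,520)
cv2.imwrite("pics/w2.png",np.hstack([cv2.resize(w,(400,400)),cv2.resize(w2,(400,400))])[:,:,::-1])
cv2.imwrite("pics/wa.png",w[:,:,::-1]);cv2.imwrite("pics/wb.png",w2[:,:,::-1])
for t,z in(("ratchet_head",.015),("handle_mid",.017),("lever_tip",.05)):
    for d in spotter.landmark_of(t,"wrist")[:2]: print(t,np.round(d["uv"],1),round(d["conf"],2),onz(r,T,d["uv"],z).round(4))
print(env.get_state()["clock"],env.get_state()["tcp_pos"])
```

```text
ratchet_head [296.7 169.8] 0.96 [0.5493 0.1457 0.015 ]
ratchet_head [483.6  82.3] 0.58 [0.3607 0.2325 0.015 ]
handle_mid [411.8  21.5] 0.63 [0.3697 0.1372 0.017 ]
handle_mid [283.  251.6] 0.55 [0.6327 0.1954 0.017 ]
lever_tip [508.2  72.2] 0.8 [0.3556 0.2295 0.05  ]
lever_tip [279.5 171.2] 0.67 [0.5569 0.1289 0.05  ]
5.2 [0.56314289 0.14438564 0.22042616]
```

View pics/w2.png

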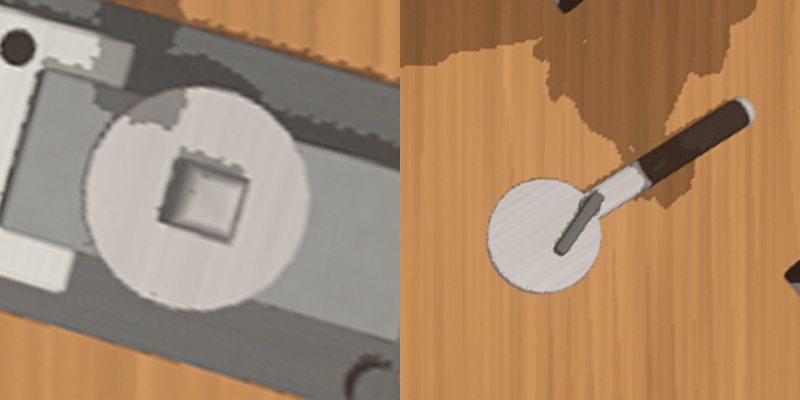

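Left: the washer is centred at about world (0.5285,-0.1427), with the square's edges at about -16°. Right: the steel ratchet's head circle is at (544,235), the handle runs to (747,111), and the lever is on the right-hand side. I'll refine these numerically.

Run:
```python
from h import *
w=cv2.imread("pics/wb.png");hsv=cv2.cvtColor(w,cv2.COLOR_BGR2HSV)
yy,xx=np.mgrid[:520,:520];s=.26/519
m=((hsv[...,1]<60)&(hsv[...,2]>120)).astype(np.uint8)
m=cv2.morphologyEx(m,cv2.MORPH_OPEN,np.ones((3,3)))
n,l,st,ce=cv2.connectedComponentsWithStats(m);i=1+st[1:,4].argmax()
C,_=max(((c,cv2.contourArea(c)) for c in cv2.findContours((l==i).astype(np.uint8),0,1)[0]),key=lambda a:a[1])
C=C[:,0].astype(float)
d=C[C[:,0]<np.percentile(C[:,0],45)]
A=np.c_[2*d,np.ones(len(d))];x=np.linalg.lstsq(A,(d**2).sum(1),rcond=None)[0];rad=np.sqrt(x[2]+x[0]**2+x[1]**2)
h=np.array([.585-.13+x[0]*s,.168+.13-x[1]*s]);print("head",h.round(4),"rad mm",rad*s*1e3)
dk=((hsv[...,2]<75)&(np.hypot(xx-x[0],yy-x[1])*s>.07)&(np.hypot(xx-x[0],yy-x[1])*s<.165)).astype(np.uint8)
n,l,st,ce=cv2.connectedComponentsWithStats(dk);i=1+st[1:,4].argmax()
P=np.argwhere(l==i)[:,::-1].astype(np.float32)
v=cv2.fitLine(P,cv2.DIST_L2,0,.01,.01).ravel();print("grip",st[i],"dir",np.degrees(np.arctan2(-v[1],v[0])),"to centroid",np.degrees(np.arctan2(-(ce[i][1]-x[1]),ce[i][0]-x[0])),np.hypot(*(ce[i]-x[:2]))*s)
psi=np.radians(31)
p=h+.062*np.array([np.cos(psi),np.sin(psi)]);go([*p,.1],211);go([*p,.003],211)
```

```text
head [0.5484 0.1442] rad mm 37.046380094788546
grip [ 309  131  144  110 5720] dir 32.32029 to centroid 32.278809785829964 0.11571845499150626
t 5.2 tcp [0.5631 0.1444 0.2204] yawx -140.05 shift [-0.1993 -0.0013  0.4818] turn [-0.      0.0001  0.0497]
t 5.2 tcp [0.5631 0.1444 0.2204] yawx -140.05 shift [-0.1992 -0.0013  0.8698] turn [-0.      0.0001  0.0497]
```

>>> jog_arm(increments=[[[-0.05,0.001,0.12,0,0,0,0],[-0.05,0.001,0.12,0,0,0,0],[-0.05,0.001,0.12,0,0,0,0],[-0.05,0.001,0.12,0,0,0,0],[0,0,0.1,0,0,0.0425,0],[0,0,0.1,0,0,0,0],[0,0,0.08,0,0,0,0],[0,0,0.07,0,0,0,0],[0,0,0.03,0,0,0,0],[0,0,0,0,0,0,0],[0,0,0,0,0,0,0]]])

```text
clock: 6.3
tcp_pos: [0.6015, 0.1771, 0.006]
orientation: [0.0, -0.278, 0.96, 0.0]
wrist_force: [-0.7, -0.8, 0.3]
finger_gap: 0.0856
grip_force: 0.0
```

Run:
```python
from h import *
go([.6008,.1773,.003],212.3)
print(env.get_state()["wrist_force"])
```

```text
t 6.3 tcp [0.6015 0.1771 0.006 ] yawx -147.67 shift [0.002  0.002  0.0118] turn [-0.0001  0.0003  0.0002]
[-0.66076354 -0.77607099  0.31064175]
```

>>> jog_arm(increments=[[[0,0,0.004,0,0,0,255],[0,0,0,0,0,0,255],[0,0,0,0,0,0,255],[0,0,0,0,0,0,255],[0,0,0,0,0,0,255],[0,0,0,0,0,0,255],[0,0,0,0,0,0,255],[0,0,0,0,0,0,255],[0,0,0,0,0,0,255],[0,0,0,0,0,0,255]]], force=110)

```text
clock: 7.3
tcp_pos: [0.6011, 0.1773, 0.005]
orientation: [0.0, -0.279, 0.96, 0.0]
wrist_force: [-1.4, 0.7, 5.8]
finger_gap: 0.0182
grip_force: 107.4
```

>>> jog_arm(increments=[[[0,0,-0.05,0,0,0,255],[0,0,-0.1,0,0,0,255],[0,0,-0.15,0,0,0,255],[0,0,-0.18,0,0,0,255],[0,0,-0.02,0,0,0,255],[0,0,0,0,0,0,255],[0,0,0,0,0,0,255],[0,0,0,0,0,0,255]]])

```text
clock: 8.1
tcp_pos: [0.5991, 0.1767, 0.1264]
orientation: [-0.002, -0.279, 0.96, 0.0]
wrist_force: [-0.6, -0.1, -5.3]
finger_gap: 0.0181
grip_force: 108.0
```

Run:
```python
from h import *
r,T=cam("wrist");s=env.get_state();print(s["tcp_pos"],s["wrist_force"],s["ft_torque"],s["finger_gap"])
np.savez("pics/w_held.npz",px=r["pixels"],T=T,k=[r["fx"],r["cx"],r["cy"]])
for t in("ratchet_head","lever_tip"):
    for d in spotter.landmark_of(t,"wrist")[:2]: print(t,np.round(d["uv"],1),round(d["conf"],2))
z=s["tcp_pos"][2]-.005
for p in([0.5484,.1442,z+.03],): print(proj(r,T,p))
cv2.imwrite("pics/w3.png",cv2.resize(r["pixels"][:,:,::-1],(800,600)))
r,T=cam("scene");u=proj(r,T,[.56,.15,.15]).astype(int)
cv2.imwrite("pics/s3.png",cv2.resize(r["pixels"][u[1]-75:u[1]+75,u[0]-100:u[0]+100,::-1],(800,600),interpolation=cv2.INTER_CUBIC))
```

```text
[0.59933568 0.17675051 0.12667727] [ 0.41768474  0.45218458 -6.08513012] [ 0.16526648 -0.25643631  0.01700001] 0.01800690417549172
ratchet_head [290.3 140.9] 0.94
ratchet_head [288.4 342.2] 0.64
lever_tip [236.6 146.9] 0.96
[287.06263371 144.83033971]
```

View pics/w3.png

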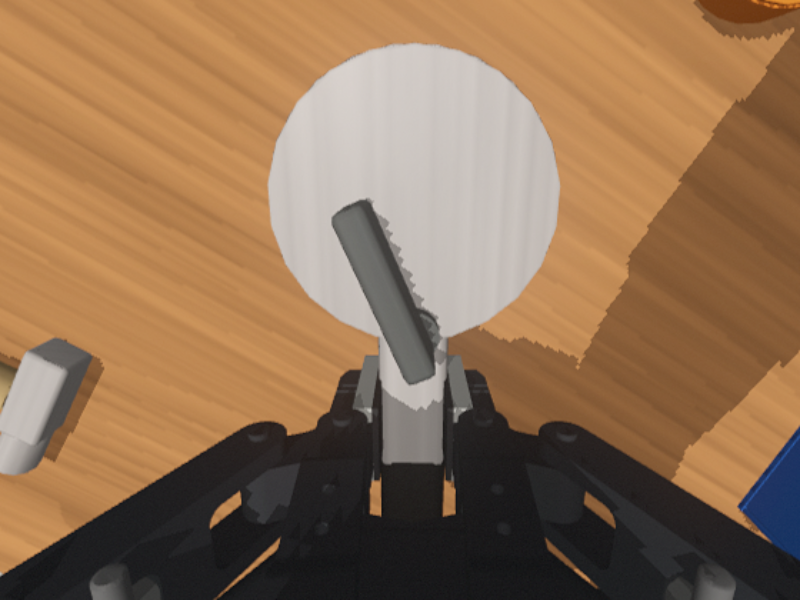

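Wrist view: the head circle is centred at (414,191) of 800x600, the lever is on the loosening side (image left), and the handle is centred in the pads. I'll fit the droop angle.

```bash
cat > fit.py <<'E'
from h import *
from scipy.optimize import least_squares
def edge(px,c0,r0):
    g=cv2.GaussianBlur(cv2.cvtColor(px,cv2.COLOR_RGB2HSV)[...,1].astype(np.float32),(3,3),0);out=[]
    for a in np.radians(np.arange(150,391,4)):   # upper arc, clear of the handle
        rr=np.arange(r0-20,r0+20,.25);x=c0[0]+rr*np.cos(a);y=c0[1]+rr*np.sin(a)
        v=cv2.remap(g,x.astype(np.float32)[None],y.astype(np.float32)[None],1)[0]
        i=np.gradient(v)[5:-5].argmax()+5;out.append([x[i],y[i]])
    return np.array(out)
f=np.load("pics/w_held.npz");M=np.array(cams.read_camera("wrist")["mount"]);k=f["k"]
E=edge(f["px"],(290,134),102)
def model(p):
    dx,dy,al,hz,yw=p
    t=np.linspace(0,2*np.pi,721);L=np.c_[dx+.038*np.cos(t),dy+.038*np.sin(t),np.full(721,-hz)]  # rel grasp point, tool axes
    P=R.from_euler("y",al).apply(L)+[0,0,-.019]
    c=(P-M[:3,3])@M[:3,:3];return np.c_[k[0]*c[:,0]/c[:,2]+k[1],k[0]*c[:,1]/c[:,2]+k[2]]
def res(p):
    m=model(p);return np.r_[np.linalg.norm(m[None]-E[:,None],axis=2).min(1)*1,(p[3]-.006)/.0005,(p[0]-.062)/.001]
for al in(-.05,.05):
    s=least_squares(res,[.062,0,al,.006,0]);print(s.x.round(4),s.cost)
E
python3 fit.py
```

```text
[ 0.0611  0.0005 -0.0885  0.0061  0.    ] 5.968064772228161
[ 0.0611  0.0005 -0.0853  0.0059  0.    ] 6.194380586136087
```

View pics/s3.png

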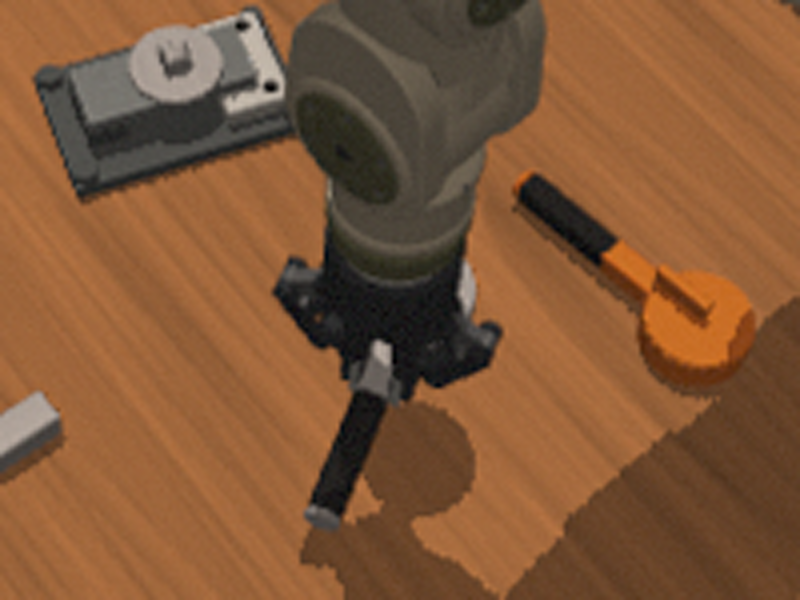

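The scene crop shows the ratchet held by its neck and the fixture clear. The fit gives about 5° of droop at the head. I'll carry it over the screw, turn it to a handle yaw of 74°, and tilt the tool to level it.

>>> jog_arm(increments=[[[0.05,-0.05,0,0,0,0,255],[0.09,-0.095,0,0,0,0,255],[0.1,-0.105,0,0,0,0,255],[0.1,-0.105,0,0,0,0,255],[0.1,-0.105,0,0,0,0,255],[0.1,-0.105,0,0,0,0,255],[0.1,-0.105,0,0,0,0,255],[0.07,-0.069,0,0,0,0,255],[0.03,-0.03,0,0,0,0,255],[0,0,0,0,0,-0.03,255],[0,0,0,0,0,-0.04,255],[0,0,0,0,0,-0.045,255],[0,0,0,0,0,-0.045,255],[0,0,0,0,0,-0.04,255],[0,0,0,0,0,-0.0317,255],[0,0,0,0,0.015,0,255],[0,0,0,0,0.01,0,255],[0,0,0,0,0,0,255],[0,0,0,0,0,0,255]]])

```text
clock: 10.25
tcp_pos: [0.5473, -0.0839, 0.1292]
orientation: [-0.031, -0.602, 0.797, -0.023]
wrist_force: [0.9, -0.4, -5.0]
finger_gap: 0.0178
grip_force: 108.1
```

```bash
python3 - <<'E'
from h import *
go([.545,-.085,.095])
r,T=cam("wrist");np.savez("pics/w_held.npz",px=r["pixels"],T=T,k=[r["fx"],r["cx"],r["cy"]])
r,T=cam("scene");u=proj(r,T,[.53,-.14,.1]).astype(int)
cv2.imwrite("pics/s4.png",cv2.resize(r["pixels"][u[1]-60:u[1]+60,u[0]-80:u[0]+80,::-1],(800,600),interpolation=cv2.INTER_CUBIC))
E
python3 fit.py
```

```text
t 10.25 tcp [ 0.5473 -0.0839  0.1292] yawx -105.9 shift [-0.0037  0.0077  0.1368] turn [0. 0. 0.]
[ 0.0584 -0.0003  0.1591  0.0042  0.    ] 534.2696941387859
[ 0.0584 -0.0003  0.1648  0.0039  0.    ] 534.1305426818196
```

View pics/s4.png

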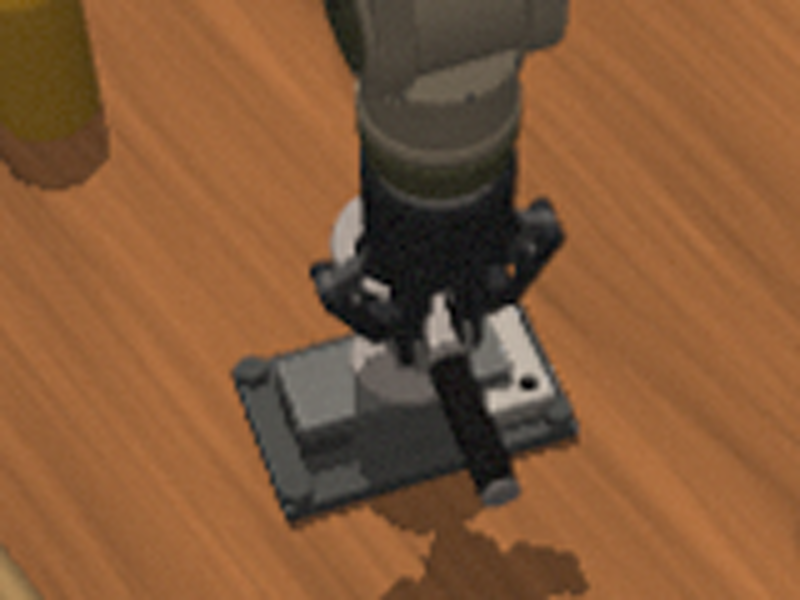

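The scene crop shows the ratchet held above the fixture, with the head over the washer and the handle pointing towards the front (+y). Lowering gently.

>>> jog_arm(increments=[[[-0.002,0.003,0.05,0,0,0,255],[-0.004,0.003,0.06,0,0,0,255],[-0.004,0.0017,0.06,0,0,0,255],[-0.001,0,0.02,0,0,0,255],[-0.001,0,0.02,0,0,0,255],[-0.001,0,0.02,0,0,0,255],[-0.001,0,0.012,0,0,0,255],[0,0,0.01,0,0,0,255],[0,0,0,0,0,0,255],[0,0,0,0,0,0,255]]])

```text
clock: 11.4
tcp_pos: [0.5455, -0.0853, 0.0665]
orientation: [-0.031, -0.602, 0.798, -0.024]
wrist_force: [0.7, 0.1, -6.1]
finger_gap: 0.0185
grip_force: 107.9
```

Run:
```python
from h import *
go([.545,-.085,.057]);s=env.get_state();print(s["wrist_force"],s["ft_torque"])
```

```text
t 11.4 tcp [ 0.5455 -0.0853  0.0665] yawx -105.94 shift [-0.0034  0.0023  0.0377] turn [0. 0. 0.]
[ 0.69699703  0.07732914 -6.12161087] [ 3.92962720e-01 -1.33389334e-01  3.46646293e-04]
```

>>> jog_arm(increments=[[[-0.001,0,0.01,0,0,0,255],[-0.001,0,0.01,0,0,0,255],[-0.001,0,0.008,0,0,0,255],[0,0,0,0,0,0,255],[0,0,0,0,0,0,255]]])

```text
clock: 11.9
tcp_pos: [0.5453, -0.085, 0.0591]
orientation: [-0.031, -0.602, 0.798, -0.024]
wrist_force: [1.4, 0.0, -5.3]
finger_gap: 0.0179
grip_force: 107.9
```

>>> jog_arm(increments=[[[0,0,0,0,0,0,240],[0,0,0,0,0,0,225],[0,0,0,0,0,0,200],[0,0,0,0,0,0,150],[0,0,0,0,0,0,80],[0,0,0,0,0,0,0],[0,0,0,0,0,0,0],[0,0,0,0,0,0,0],[0,0,-0.1,0,0,0,0],[0,0,-0.18,0,0,0,0],[0,0,-0.18,0,0,0,0],[0,0,-0.04,0,-0.025,0,0],[0,0,0,0,0,0,0],[0,0,0,0,0,0,0]]])

```text
clock: 13.3
tcp_pos: [0.5476, -0.076, 0.1832]
orientation: [-0.001, -0.602, 0.799, -0.0]
wrist_force: [-0.2, 0.8, -0.1]
finger_gap: 0.0856
grip_force: 0.0
```

Run:
```python
from h import *
r,T=cam("wrist");np.savez("pics/w_seat.npz",px=r["pixels"],T=T,k=[r["fx"],r["cx"],r["cy"]])
go([.545,-.085,.18],254)
for t,z in(("ratchet_head",.067),("lever_tip",.102),("handle_mid",.069)):
    for d in spotter.landmark_of(t,"wrist")[:1]: print(t,np.round(d["uv"],1),round(d["conf"],2),onz(r,T,d["uv"],z).round(4))
cv2.imwrite("pics/w5.png",r["pixels"][:,:,::-1])
for zz in (.082,.090): 
  u=np.array([proj(r,T,[.5285+.038*np.cos(a),-.1427+.038*np.sin(a),zz]) for a in np.linspace(0,6.28,60)]);print(zz,u.min(0).round(1),u.max(0).round(1))
```

```text
t 13.35 tcp [ 0.5471 -0.0756  0.1824] yawx -105.97 shift [ 0.0385 -0.0022  0.0098] turn [ 0.0007 -0.0004  0.0002]
ratchet_head [286.6 115.1] 0.74 [ 0.53   -0.1423  0.067 ]
lever_tip [262.3 113.8] 0.67 [ 0.545 -0.148  0.102]
handle_mid [288.7 232.5] 0.66 [ 0.5549 -0.0498  0.069 ]
0.082 [235.9  57.3] [340.8 166.4]
0.09 [234.1  55.4] [342.6 168.2]
```

View pics/w5.png

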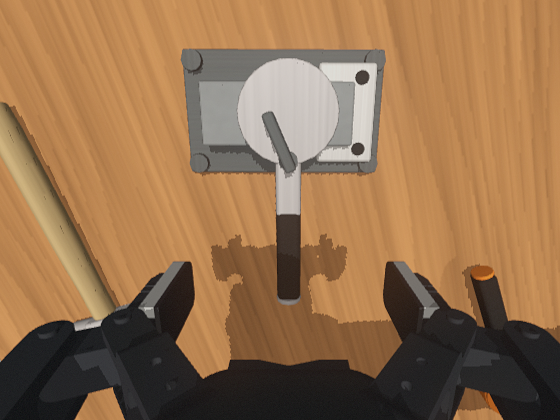

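The ratchet sits flat on the screw: head circle centre (288,111) against a predicted (288,112). The handle is straight down the image and the lever tip at (265,114) is on the loosening side. The hand is off it. Next, closed fingers go down beside the lever.

>>> jog_arm(increments=[[[0.09,-0.0675,0,0,0,0,255],[0.09,-0.0675,0,0,0,0,255],[0.0905,-0.0675,0,0,0,0,255],[0,0,0,0,0,0,255],[0,0,0,0,0,0,255],[0,0,0.1,0,0,0,255],[0,0,0.1,0,0,0,255],[0,0,0.1,0,0,0,255],[0,0,0.06,0,0,0,255],[0,0,0.018,0,0,0,255],[0,0,0,0,0,0,255],[0,0,0,0,0,0,255]]], force=40)

```text
clock: 14.7
tcp_pos: [0.5786, -0.1541, 0.0902]
orientation: [0.0, -0.603, 0.798, -0.0]
wrist_force: [-0.4, 0.1, 0.1]
finger_gap: 0.0001
grip_force: 0.0
```

Run:
```python
from h import *
go([.5771,-.1546,.088],254)
r,T=cam("wrist");cv2.imwrite("pics/w6.png",r["pixels"][:,:,::-1])
```

```text
t 14.7 tcp [ 0.5786 -0.1541  0.0902] yawx -105.9 shift [0.0034 0.0053 0.0086] turn [-0.0003 -0.      0.0005]
```

View pics/w6.png

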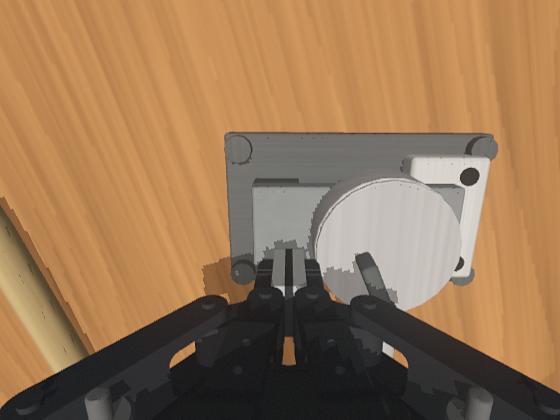

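The picture shows the closed fingertips at (289,260), left of the lever tip at (365,260), with nothing between them. Pushing across.

>>> jog_arm(increments=[[[0,0.03,0,0,0,0,255],[0,0.03,0,0,0,0,255],[0,0.02,0,0,0,0,255],[0,0.02,0,0,0,0,255],[0,0.02,0,0,0,0,255],[0,0.02,0,0,0,0,255],[0,0.02,0,0,0,0,255],[0,0.01,0,0,0,0,255],[0,0,0,0,0,0,255]]])

```text
clock: 15.65
tcp_pos: [0.5357, -0.1419, 0.0887]
orientation: [-0.0, -0.602, 0.798, 0.001]
wrist_force: [-0.2, -0.7, 0.2]
finger_gap: -0.0
grip_force: 0.0
```

>>> jog_arm(increments=[[[0,-0.06,0,0,0,0,255],[0,-0.08,0,0,0,0,255],[0,0,-0.12,0,0,0,200],[0,0,-0.18,0,0,0,0],[-0.15,0,-0.12,0,0,0,0],[-0.1,0.1725,0,0,0,0,0],[0,0,0,0,0,0,0],[0,0,0,0,0,0,0],[0,0,0,0,0,0,0]]])

```text
clock: 16.55
tcp_pos: [0.5467, -0.0806, 0.1939]
orientation: [-0.0, -0.602, 0.798, 0.0]
wrist_force: [1.2, -1.2, 0.1]
finger_gap: 0.0852
grip_force: 0.0
```

Run:
```python
from h import *
r,T=cam("wrist");cv2.imwrite("pics/w7.png",r["pixels"][:,:,::-1])
go([.5285+.1*.2756,-.1427+.1*.9613,.058],254)
for t,z in(("ratchet_head",.067),("lever_tip",.102),("handle_mid",.069)):
    for d in spotter.landmark_of(t,"wrist")[:1]: print(t,np.round(d["uv"],1),round(d["conf"],2),onz(r,T,d["uv"],z).round(4))
print([proj(r,T,[.5285+.161*.2756,-.1427+.161*.9613,.069]), proj(r,T,[.5285,-.1427,.082])])
```

```text
t 16.6 tcp [ 0.5469 -0.0809  0.1939] yawx -105.96 shift [-0.1421  0.0025  0.5435] turn [0.0001 0.0001 0.0002]
ratchet_head [290.2 121.1] 0.95 [ 0.5278 -0.1413  0.067 ]
lever_tip [309.9 118.9] 0.92 [ 0.514  -0.1401  0.102 ]
handle_mid [489.9 320.2] 0.89 [0.3935 0.0902 0.069 ]
[array([288.7022849 , 296.76201854]), array([288.95224028, 120.18943437])]
```

View pics/w7.png

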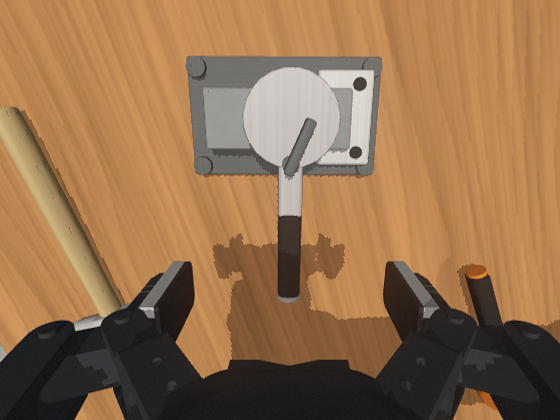

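The lever now points to the other side (tip at (312,120), image right), which is the tightening side, and the ratchet is unmoved. Gripping the handle 100 mm from the axis.

>>> jog_arm(increments=[[[-0.07,0.001,0.15,0,0,0,0],[-0.072,0.0015,0.15,0,0,0,0],[0,0,0.12,0,0,0,0],[0,0,0.09,0,0,0,0],[0,0,0.055,0,0,0,0],[0,0,0,0,0,0,0],[0,0,0,0,0,0,100],[0,0,0,0,0,0,255],[0,0,0,0,0,0,255],[0,0,0,0,0,0,255],[0,0,0,0,0,0,255],[0,0,0,0,0,0,255],[0,0,0,0,0,0,255]]], force=50)

```text
clock: 18.05
tcp_pos: [0.5561, -0.0462, 0.0536]
orientation: [0.0, -0.602, 0.798, -0.0]
wrist_force: [-1.0, 0.1, 4.3]
finger_gap: 0.0189
grip_force: 51.1
```

Run:
```python
from h import *
go([.5285+.1*.2756,-.1427+.1*.9613,.053],254);s=env.get_state();print(s["wrist_force"],s["ft_torque"],s["finger_gap"])
```

```text
t 18.05 tcp [ 0.5561 -0.0462  0.0536] yawx -105.93 shift [ 0.0014 -0.0004  0.0024] turn [-0.0003  0.      0.0004]
[-0.96083827  0.13051113  4.34543119] [-0.03973304  0.21465909 -0.03772894] 0.01892002532083169
```

>>> jog_arm(increments=[[[0.001,-0.0279,0,0,0,0.0222,255],[0.001,-0.0279,0,0,0,0.0222,255],[0.001,-0.0279,0,0,0,0.0222,255],[0.001,-0.0279,0,0,0,0.0222,255],[0.001,-0.0279,0,0,0,0.0222,255],[0.001,-0.0279,0,0,0,0.0222,255],[0.001,-0.0279,0,0,0,0.0222,255],[0.001,-0.0279,0,0,0,0.0222,255],[0,0,0,0,0,0,255]]])

```text
clock: 18.95
tcp_pos: [0.604, -0.0755, 0.0537]
orientation: [0.001, -0.359, 0.933, -0.0]
wrist_force: [1.7, 2.6, 6.0]
finger_gap: 0.0194
grip_force: 51.2
```

```bash
cat > st.py <<'E'
from h import *
s=env.get_state();A=q(s["orientation"]);x=A.as_matrix()[:,0];c=s["tcp_pos"]+.1*x
a=A.inv()
print("t",round(s["clock"],2),"psi",np.degrees(np.arctan2(-x[1],-x[0])).round(2),"centre",c.round(4),"z",s["tcp_pos"][2].round(4),"F tool",a.apply(s["wrist_force"]).round(2),"M tool",a.apply(s["ft_torque"]).round(2),"gap",s["finger_gap"].round(4))
E
python3 st.py
```

```text
Traceback (most recent call last):
  File "st.py", line 4, in <module>
    print("t",round(s["clock"],2),"psi",np.degrees(np.arctan2(-x[1],-x[0])).round(2),"centre",c.round(4),"z",s["tcp_pos"][2].round(4),"F tool",a.apply(s["wrist_force"]).round(2),"M tool",a.apply(s["ft_torque"]).round(2),"gap",s["finger_gap"].round(4))
                                                                                                                                                                                                                                  ^^^^^^^^^^^^^^^^^^^^^
AttributeError: 'float' object has no attribute 'round'
```

>>> jog_arm(increments=[[[0.001,-0.0279,0,0,0,0.0222,255],[0.001,-0.0279,0,0,0,0.0222,255],[0.001,-0.0279,0,0,0,0.0222,255],[0.001,-0.0279,0,0,0,0.0222,255],[0,0,0,0,0,0,255],[0,0,0,0,0,0,255]]])

```text
clock: 19.55
tcp_pos: [0.6193, -0.0982, 0.0537]
orientation: [0.001, -0.227, 0.974, -0.0]
wrist_force: [2.4, 1.3, 3.6]
finger_gap: 0.019
grip_force: 51.0
```

```bash
sed -i 's/s\["finger_gap"\].round(4)/s["finger_gap"]/' st.py; python3 st.py
```

```text
t 19.55 psi 26.27 centre [ 0.5296 -0.1425  0.0534] z 0.0537 F tool [-2.75  0.07 -3.55] M tool [-0.11 -0.54 -0.06] gap 0.019037198689531302
```

>>> jog_arm(increments=[[[0.001,-0.0279,0,0,0,0.0222,255],[0.001,-0.0279,0,0,0,0.0222,255],[0.001,-0.0279,0,0,0,0.0222,255]]])

```text
clock: 19.85
tcp_pos: [0.6265, -0.1177, 0.0537]
orientation: [0.001, -0.123, 0.992, -0.0]
wrist_force: [3.3, 1.9, 3.9]
finger_gap: 0.0189
grip_force: 50.9
```

```bash
python3 st.py
```

```text
t 19.85 psi 14.18 centre [ 0.5295 -0.1422  0.0534] z 0.0537 F tool [-3.64  1.08 -3.89] M tool [-0.28 -0.44 -0.39] gap 0.018878900011026017
```

>>> jog_arm(increments=[[[0.001,-0.0279,0,0,0,0.0222,255],[0.001,-0.0279,0,0,0,0.0222,255]]])

```text
clock: 20.05
tcp_pos: [0.629, -0.1316, 0.0537]
orientation: [0.001, -0.054, 0.999, -0.0]
wrist_force: [3.7, 3.0, 4.5]
finger_gap: 0.0193
grip_force: 50.8
```

```bash
python3 st.py
```

```text
t 20.05 psi 6.17 centre [ 0.5296 -0.1424  0.0535] z 0.0537 F tool [-4.04  2.54 -4.44] M tool [-0.28 -0.44 -0.41] gap 0.019302210935113567
```

>>> jog_arm(increments=[[[0.001,-0.0279,0,0,0,0.0222,255],[0.0005,-0.014,0,0,0,0.0111,255]]])

```text
clock: 20.25
tcp_pos: [0.6297, -0.1419, 0.0538]
orientation: [0.002, -0.002, 1.0, 0.0]
wrist_force: [5.1, 3.3, 4.8]
finger_gap: 0.0193
grip_force: 51.0
```

```bash
python3 st.py
```

```text
t 20.25 psi 0.21 centre [ 0.5297 -0.1423  0.0534] z 0.0538 F tool [-5.13  3.26 -4.8 ] M tool [-0.7  -0.73 -0.54] gap 0.01931900185852696
```

>>> jog_arm(increments=[[[0.0005,-0.014,0,0,0,0.0111,255],[0.0005,-0.014,0,0,0,0.0111,255]]])

```text
clock: 20.45
tcp_pos: [0.6296, -0.1485, 0.0538]
orientation: [0.002, 0.032, 0.999, 0.001]
wrist_force: [4.8, 3.3, 3.3]
finger_gap: 0.0192
grip_force: 51.0
```

```bash
python3 st.py
```

```text
t 20.45 psi -3.69 centre [ 0.5298 -0.1421  0.0534] z 0.0538 F tool [-4.57  3.58 -3.26] M tool [-0.79 -0.84 -0.7 ] gap 0.01916391471281993
```

>>> jog_arm(increments=[[[0.0005,-0.014,0,0,0,0.0111,255],[0.0005,-0.014,0,0,0,0.0111,255],[0,0,0,0,0,0,255]]])

```text
clock: 20.75
tcp_pos: [0.6289, -0.1556, 0.0538]
orientation: [0.002, 0.067, 0.998, 0.001]
wrist_force: [5.9, 3.5, 3.7]
finger_gap: 0.0188
grip_force: 50.9
```

```bash
python3 st.py
```

```text
t 20.75 psi -7.66 centre [ 0.5298 -0.1423  0.0534] z 0.0538 F tool [-5.36  4.22 -3.7 ] M tool [-0.78 -0.78 -0.61] gap 0.018846685942659938
```

>>> jog_arm(increments=[[[0.0005,-0.014,0,0,0,0.0111,255],[0.0005,-0.014,0,0,0,0.0111,255],[0,0,0,0,0,0,255]]])

```text
clock: 21.05
tcp_pos: [0.6279, -0.1618, 0.0538]
orientation: [0.002, 0.101, 0.995, 0.001]
wrist_force: [6.6, 5.7, 5.0]
finger_gap: 0.0192
grip_force: 51.2
```

```bash
python3 st.py
```

```text
t 21.05 psi -11.62 centre [ 0.5299 -0.1416  0.0533] z 0.0538 F tool [-5.39  6.9  -4.94] M tool [-1.21 -0.96 -0.65] gap 0.019202387150644807
```

>>> jog_arm(increments=[[[0.0005,-0.014,0,0,0,0.0111,255],[0.0005,-0.014,0,0,0,0.0111,255],[0,0,0,0,0,0,255]]])

```text
clock: 21.35
tcp_pos: [0.6263, -0.1686, 0.0538]
orientation: [0.002, 0.136, 0.991, 0.001]
wrist_force: [8.0, 4.1, 3.2]
finger_gap: 0.0193
grip_force: 51.2
```

```bash
python3 st.py
```

```text
t 21.35 psi -15.61 centre [ 0.53   -0.1417  0.0534] z 0.0538 F tool [-6.6   6.13 -3.13] M tool [-1.29 -0.9  -0.63] gap 0.01925434480862567
```

>>> jog_arm(increments=[[[0.0005,-0.014,0,0,0,0.0111,255],[0.0005,-0.014,0,0,0,0.0111,255],[0,0,0,0,0,0,255]]])

```text
clock: 21.65
tcp_pos: [0.6243, -0.1755, 0.054]
orientation: [0.003, 0.17, 0.985, 0.001]
wrist_force: [8.1, 4.6, 4.2]
finger_gap: 0.0194
grip_force: 51.2
```

```bash
python3 st.py
```

```text
t 21.65 psi -19.61 centre [ 0.5301 -0.1419  0.0535] z 0.054 F tool [-6.14  7.05 -4.17] M tool [-1.32 -0.91 -0.67] gap 0.019436787966288564
```

Run:
```python
from h import *
r,T=cam("wrist");r2,T2=cam("scene");u=proj(r2,T2,[.55,-.15,.07]).astype(int)
a=cv2.resize(r["pixels"],(400,300));b=cv2.resize(r2["pixels"][u[1]-60:u[1]+60,u[0]-80:u[0]+80],(400,300),interpolation=cv2.INTER_CUBIC)
cv2.imwrite("pics/w8.png",np.hstack([a,b])[:,:,::-1])
for t,z in(("ratchet_head",.067),("lever_tip",.102)):
    for d in spotter.landmark_of(t,"wrist")[:1]: print(t,np.round(d["uv"],1),round(d["conf"],2),onz(r,T,d["uv"],z).round(4))
print(proj(r,T,[.5285,-.1427,.082]))
```

```text
ratchet_head [286.7  26.3] 0.74 [ 0.5288 -0.1417  0.067 ]
[283.32126311  15.02157679]
```

View pics/w8.png

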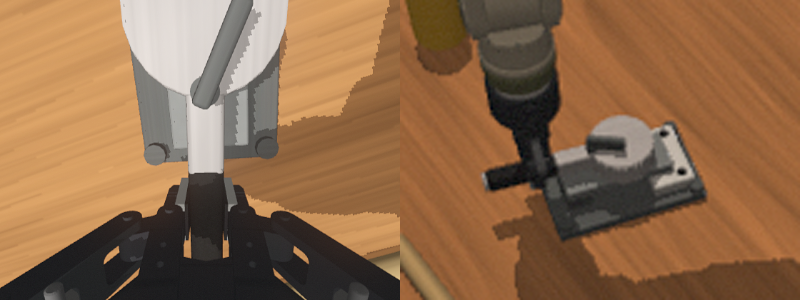

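The handle is aligned in the pads, the head is seated, and the lever is on the tightening side. That was 12 pictures viewed against the limit of 10, so I will view no more. Continuing the swing by force readings.

>>> jog_arm(increments=[[[0.0005,-0.014,0,0,0,0.0111,255],[0.0005,-0.014,0,0,0,0.0111,255],[0,0,0,0,0,0,255]]])

```text
clock: 22.15
tcp_pos: [0.6219, -0.1817, 0.0539]
orientation: [0.003, 0.204, 0.979, 0.002]
wrist_force: [9.7, 5.5, 2.9]
finger_gap: 0.019
grip_force: 51.4
```

```bash
python3 st.py
```

```text
t 22.15 psi -23.58 centre [ 0.5303 -0.1417  0.0534] z 0.0539 F tool [-6.68  8.91 -2.8 ] M tool [-1.64 -1.03 -0.78] gap 0.018976144696995333
```

>>> jog_arm(increments=[[[0.0005,-0.014,0,0,0,0.0111,255],[0.0005,-0.014,0,0,0,0.0111,255],[0,0,0,0,0,0,255]]])

```text
clock: 22.45
tcp_pos: [0.6178, -0.1904, 0.0544]
orientation: [0.003, 0.24, 0.971, -0.001]
wrist_force: [7.0, -0.7, 4.7]
finger_gap: 0.019
grip_force: 51.1
```

```bash
python3 st.py
```

```text
t 22.45 psi -27.78 centre [ 0.5294 -0.1438  0.0538] z 0.0544 F tool [-6.59  2.64 -4.69] M tool [-0.05 -0.64  0.19] gap 0.019035621818830742
```

>>> jog_arm(increments=[[[0.0005,-0.014,0,0,0,0.0111,255],[0,0,0,0,0,0,255]]])

```text
clock: 22.65
tcp_pos: [0.6163, -0.1937, 0.0543]
orientation: [0.003, 0.257, 0.966, -0.001]
wrist_force: [6.5, -0.6, 3.8]
finger_gap: 0.0194
grip_force: 51.1
```

```bash
python3 st.py
```

```text
t 22.65 psi -29.82 centre [ 0.5295 -0.144   0.0537] z 0.0543 F tool [-5.96  2.73 -3.81] M tool [-0.38 -0.76  0.23] gap 0.019383715489538902
```

>>> jog_arm(increments=[[[0.0005,-0.014,0,0,0,0.0111,255],[0.0005,-0.014,0,0,0,0.0111,255],[0,0,0,0,0,0,255]]])

```text
clock: 22.95
tcp_pos: [0.6125, -0.1997, 0.0544]
orientation: [0.003, 0.291, 0.957, -0.0]
wrist_force: [7.0, -1.8, 4.3]
finger_gap: 0.019
grip_force: 51.1
```

```bash
python3 st.py
```

```text
t 22.95 psi -33.83 centre [ 0.5295 -0.144   0.0538] z 0.0544 F tool [-6.79  2.41 -4.23] M tool [-0.37 -0.78  0.2 ] gap 0.018966241421462037
```

Run:
```python
from h import *
s=env.get_state();x=q(s["orientation"]).as_matrix()[:,0];hx=-x[:2]/np.linalg.norm(x[:2]);hy=np.array([-hx[1],hx[0]])
c=np.array([.5285,-.1427])
for cm in("scene","top","wrist"):
    r,T=cam(cm)
    for t,z in(("ratchet_head",.067),("lever_tip",.102)):
        for d in spotter.landmark_of(t,cm)[:4]:
            p=onz(r,T,d["uv"],z)
            if np.linalg.norm(p[:2]-c)<.06: print(cm,t,np.round(d["uv"],1),round(d["conf"],2),p.round(4),"handle frame mm",(1e3*(p[:2]-c)@np.c_[hx,hy]).round(1))
    for y in(-.015,.015): print(cm,"pred tip",y,proj(r,T,[*(c-.001*hx+y*hy),.102]).round(1))
    if cm=="scene":
        P=lambda a,z:proj(r,T,[*a,z]).round().astype(int)
        for y in(-.013,.013):
            for k in(.0,.01,.02): 
                u=P(c+k*hx+y*(1-k/.034)*hy,.102);print(y,k,r["pixels"][u[1],u[0]],end=";")
        print()
```

```text
scene ratchet_head [264.3 161.5] 0.59 [ 0.525  -0.1465  0.067 ] handle frame mm [-0.8 -5.1]
scene lever_tip [265.9 158.6] 0.64 [ 0.5301 -0.1294  0.102 ] handle frame mm [-6.1 11.9]
scene pred tip -0.015 [263.9 151.1]
scene pred tip 0.015 [264.1 159.5]
-0.013 0.0 [169 157 149];-0.013 0.01 [166 155 145];-0.013 0.02 [169 157 148];0.013 0.0 [117 108 102];0.013 0.01 [79 80 74];0.013 0.02 [79 78 74];
top pred tip -0.015 [326.7 224.8]
top pred tip 0.015 [318.1 220.7]
wrist ratchet_head [288.5  25.8] 0.74 [ 0.5284 -0.1427  0.067 ] handle frame mm [-0.1 -0.1]
wrist pred tip -0.015 [229.5 -11.3]
wrist pred tip 0.015 [347.9 -11.2]
```

The lever is still on the tightening side and the head is centred. Continuing slowly to find where it catches.

>>> jog_arm(increments=[[[0.0005,-0.014,0,0,0,0.0111,255],[0.0005,-0.014,0,0,0,0.0111,255],[0,0,0,0,0,0,255]]])

```text
clock: 23.7
tcp_pos: [0.6083, -0.2054, 0.0544]
orientation: [0.003, 0.324, 0.946, -0.0]
wrist_force: [6.6, -2.3, 4.9]
finger_gap: 0.0189
grip_force: 51.1
```

```bash
python3 st.py
```

```text
t 23.7 psi -37.84 centre [ 0.5294 -0.1441  0.0538] z 0.0544 F tool [-6.64  2.25 -4.84] M tool [-0.46 -0.77  0.3 ] gap 0.018879285430643686
```

>>> jog_arm(increments=[[[0.0005,-0.014,0,0,0,0.0111,255],[0.0005,-0.014,0,0,0,0.0111,255],[0,0,0,0,0,0,255]]])

```text
clock: 24.0
tcp_pos: [0.6029, -0.2108, 0.0536]
orientation: [0.002, 0.357, 0.934, -0.001]
wrist_force: [4.9, -2.9, 1.3]
finger_gap: 0.0189
grip_force: 50.8
```

```bash
python3 st.py
```

```text
t 24.0 psi -41.85 centre [ 0.5284 -0.144   0.0531] z 0.0536 F tool [-5.59  1.14 -1.26] M tool [-0.25 -1.31  0.41] gap 0.018882297903916736
```

>>> jog_arm(increments=[[[0.0005,-0.014,0,0,0,0.0111,255],[0.0005,-0.014,0,0,0,0.0111,255],[0,0,0,0,0,0,255]]])

```text
clock: 24.3
tcp_pos: [0.5981, -0.2157, 0.0535]
orientation: [0.002, 0.389, 0.921, -0.001]
wrist_force: [4.8, -2.6, 0.2]
finger_gap: 0.0192
grip_force: 50.6
```

```bash
python3 st.py
```

```text
t 24.3 psi -45.84 centre [ 0.5284 -0.1439  0.0531] z 0.0535 F tool [-5.26  1.62 -0.21] M tool [-0.34 -1.28  0.35] gap 0.019158243141941148
```

>>> jog_arm(increments=[[[0.0005,-0.014,0,0,0,0.0111,255],[0.0005,-0.014,0,0,0,0.0111,255],[0,0,0,0,0,0,255]]])

```text
clock: 24.6
tcp_pos: [0.5927, -0.2201, 0.0534]
orientation: [0.002, 0.421, 0.907, -0.0]
wrist_force: [5.4, -2.7, 0.3]
finger_gap: 0.019
grip_force: 50.5
```

```bash
python3 st.py
```

```text
t 24.6 psi -49.83 centre [ 0.5282 -0.1437  0.053 ] z 0.0534 F tool [-5.58  2.39 -0.27] M tool [-0.52 -1.22  0.25] gap 0.01899632613785134
```

>>> jog_arm(increments=[[[0.0005,-0.014,0,0,0,0.0111,255],[0.0005,-0.014,0,0,0,0.0111,255],[0,0,0,0,0,0,255]]])

```text
clock: 24.9
tcp_pos: [0.5869, -0.224, 0.0533]
orientation: [0.002, 0.453, 0.892, -0.0]
wrist_force: [5.1, -1.2, 0.0]
finger_gap: 0.0189
grip_force: 50.5
```

```bash
python3 st.py
```

```text
t 24.9 psi -53.82 centre [ 0.5279 -0.1433  0.053 ] z 0.0533 F tool [-4.    3.38  0.01] M tool [-0.63 -0.97  0.31] gap 0.01890072791561456
```

>>> jog_arm(increments=[[[0.0005,-0.014,0,0,0,0.0111,255],[0.0005,-0.014,0,0,0,0.0111,255],[0,0,0,0,0,0,255]]])

```text
clock: 25.2
tcp_pos: [0.5806, -0.2275, 0.0532]
orientation: [0.001, 0.483, 0.875, -0.0]
wrist_force: [5.0, -1.3, 0.4]
finger_gap: 0.0191
grip_force: 50.6
```

```bash
python3 st.py
```

```text
t 25.2 psi -57.79 centre [ 0.5273 -0.1429  0.053 ] z 0.0532 F tool [-3.76  3.59 -0.41] M tool [-0.64 -0.92  0.34] gap 0.01907698743496495
```

>>> jog_arm(increments=[[[0,0,0,0,0,0,225],[0,0,0,0,0,0,190],[0,0,0,0,0,0,100],[0,0,0,0,0,0,0],[0,0,0,0,0,0,0],[0,0,0,0,0,0,0],[0,0,-0.12,0,0,0,0],[0,0,-0.19,0,0,0,0],[0.1,0,-0.16,0,0,0,0],[0.08,0,-0.1,0,0,0,0],[0,0,0,0,0,0,0],[0,0,0,0,0,0,0]]])

```text
clock: 26.4
tcp_pos: [0.5561, -0.1885, 0.1962]
orientation: [0.001, 0.483, 0.876, -0.0]
wrist_force: [-0.7, -0.0, -0.5]
finger_gap: 0.0852
grip_force: 0.0
```

```bash
cat > insp.py <<'E'
from h import *
import sys
r,T=cam("wrist");np.savez(sys.argv[1],px=r["pixels"],T=T,k=[r["fx"],r["cx"],r["cy"]])
s=env.get_state();x=q(s["orientation"]).as_matrix()[:,0];print("t",s["clock"],s["tcp_pos"].round(4),"psi tool",np.degrees(np.arctan2(-x[1],-x[0])))
for t,z in(("ratchet_head",.067),("lever_tip",.102),("handle_mid",.069)):
    for d in spotter.landmark_of(t,"wrist")[:1]: print(t,np.round(d["uv"],1),round(d["conf"],2),onz(r,T,d["uv"],z).round(4))
# head top: bright low-saturation disc edge
hsv=cv2.cvtColor(r["pixels"],cv2.COLOR_RGB2HSV);c0=proj(r,T,[.5285,-.1427,.082])
g=cv2.GaussianBlur(hsv[...,2].astype(np.float32),(3,3),0);pts=[]
for a in np.radians(np.arange(0,360,5)):
    rr=np.arange(38,66,.25);X=(c0[0]+rr*np.cos(a)).astype(np.float32);Y=(c0[1]+rr*np.sin(a)).astype(np.float32)
    v=np.gradient(cv2.remap(g,X[None],Y[None],1)[0]);i=np.abs(v).argmax();pts.append([X[i],Y[i]])
pts=np.array(pts)
(ct,inl)=(None,0);rng=np.random.default_rng(0)
for _ in range(400):
    e=cv2.fitEllipse(pts[rng.choice(len(pts),8,False)].astype(np.float32))
    if not(70<e[1][0]<130 and 70<e[1][1]<130): continue
    th=np.radians(e[2]);D=(pts-e[0])@np.array([[np.cos(th),-np.sin(th)],[np.sin(th),np.cos(th)]])
    ok=np.abs(np.hypot(D[:,0]/e[1][0]*2,D[:,1]/e[1][1]*2)-1)<.015
    if ok.sum()>inl: inl=ok.sum();best=cv2.fitEllipse(pts[ok].astype(np.float32))
print("fit",np.round(best[0],1),np.round(best[1],1),round(best[2]),inl)
for z in(.082,.087,.092):
    u=np.array([proj(r,T,[.5285+.038*np.cos(a),-.1427+.038*np.sin(a),z]) for a in np.linspace(0,6.28,60)],np.float32);e=cv2.fitEllipse(u);print("pred",z,np.round(e[0],1),np.round(e[1],1),round(e[2]))
E
python3 insp.py pics/w_c.npz
```

```text
t 26.45 [ 0.5557 -0.1886  0.1949] psi tool -57.79488781700364
ratchet_head [287.6 131.8] 0.82 [ 0.5264 -0.1422  0.067 ]
lever_tip [287.1 134.1] 0.62 [ 0.5258 -0.1417  0.102 ]
handle_mid [287.7 240.1] 0.6 [ 0.5771 -0.2225  0.069 ]
fit [289.3 131.1] [94.3 96.9] 6 52
pred 0.082 [289.5 133. ] [ 97.9 100. ] 1
pred 0.087 [289.5 133.4] [ 99.8 101.9] 1
pred 0.092 [289.5 133.9] [101.8 103.9] 1
```

```bash
cat > lev.py <<'E'
import numpy as np,cv2
def lever(px,c,rad):
    g=px.max(2).astype(int);yy,xx=np.mgrid[:420,:560]
    m=((g<125)&(np.hypot(xx-c[0],yy-c[1])<rad*.85)).astype(np.uint8)
    n,l,st,ce=cv2.connectedComponentsWithStats(m);i=1+st[1:,4].argmax()
    P=np.argwhere(l==i)[:,::-1].astype(np.float32);v=cv2.fitLine(P,cv2.DIST_L2,0,.01,.01).ravel()
    print("dark",st[i],"axis deg from image-up, + to right:",np.degrees(np.arctan2(v[0],-v[1])).round(1), "top px",P[P[:,1].argmin()]-c)
E
python3 - <<'E'
from lev import *
lever(cv2.imread("pics/w5.png"),np.array([288.2,111]),50)
lever(cv2.imread("pics/w7.png"),np.array([291,118]),48)
f=np.load("pics/w_c.npz");lever(f["px"],np.array([289.3,131.1]),48)
g=f["px"].max(2)[85:185:4,239:340:3]
for row in g: print("".join("#" if v<60 else "+" if v<125 else "." if v<190 else " " for v in row))
E
```

```text
dark [262 112  32  42 555] axis deg from image-up, + to right: 154.6 top px [-22.2   1. ]
dark [285 118  32  41 518] axis deg from image-up, + to right: 25.9 top px [16.  0.]
dark [282 132  32  40 533] axis deg from image-up, + to right: 26.8 top px [14.7  0.9]
   ..........         .+++++++....
 .........              .++++++...
........                   ++++++.
......                      .+++++
.....                        .++++
....                          .+++
...                            +++
...                             ++
..                              ++
 .                              .+
 .                             ..+
                       ....    ..+
 .             .....  ++.........+
 .          ........ ++++........+
++       ........... ++++........+
++    ..............+++++.......++
++.   .............+++++........++
+++   .............++++........+++
 +++  ............#++++.......++++
  +++ ............++++.......+++..
   +++ ..........+++++............
  . .+++.......++++++.............
 ...  +++.....++++++..............
 ..    +++++..++++++..++..........
...     +++++.++++++.+++..........
```

Run:
```python
from h import *
a=np.radians(-57.8);go([.5285+.1*np.cos(a),-.1427+.1*np.sin(a),.053],180-57.8)
```

```text
t 26.6 tcp [ 0.5552 -0.1887  0.1937] yawx 122.16 shift [-0.1886  0.0085  0.5624] turn [-0.0005 -0.0008 -0.0002]
```

>>> jog_arm(increments=[[[-0.09,0.004,0.14,0,0,0,0],[-0.0986,0.0045,0.15,0,0,0,0],[0,0,0.14,0,0,0,0],[0,0,0.09,0,0,0,0],[0,0,0.043,0,0,0,0],[0,0,0,0,0,0,0],[0,0,0,0,0,0,100],[0,0,0,0,0,0,255],[0,0,0,0,0,0,255],[0,0,0,0,0,0,255],[0,0,0,0,0,0,255],[0,0,0,0,0,0,255]]], force=50)

```text
clock: 27.8
tcp_pos: [0.583, -0.2278, 0.0557]
orientation: [0.001, 0.483, 0.875, -0.0]
wrist_force: [-0.5, -1.4, 3.1]
finger_gap: 0.019
grip_force: 51.8
```

```bash
python3 st.py
```

```text
t 27.8 psi -57.8 centre [ 0.5298 -0.1432  0.0555] z 0.0557 F tool [-0.93 -1.23 -3.14] M tool [ 0.33  0.08 -0.15] gap 0.01902967209919124
```

>>> jog_arm(increments=[[[0.0015,0.0349,0,0,0,-0.0278,255],[0.0015,0.0349,0,0,0,-0.0278,255],[0.0015,0.0349,0,0,0,-0.0278,255],[0.0015,0.0349,0,0,0,-0.0278,255]]])

```text
clock: 28.2
tcp_pos: [0.6094, -0.205, 0.0557]
orientation: [0.001, 0.323, 0.946, -0.001]
wrist_force: [-0.6, -2.2, 3.9]
finger_gap: 0.0192
grip_force: 51.6
```

```bash
python3 st.py
```

```text
t 28.2 psi -37.68 centre [ 0.5302 -0.1439  0.0555] z 0.0557 F tool [-0.86 -2.17 -3.89] M tool [0.44 0.06 0.28] gap 0.01919901282285857
```

>>> jog_arm(increments=[[[0.0015,0.0349,0,0,0,-0.0278,255],[0.0015,0.0349,0,0,0,-0.0278,255],[0.0015,0.0349,0,0,0,-0.0278,255],[0.0015,0.0349,0,0,0,-0.0278,255]]])

```text
clock: 28.6
tcp_pos: [0.6258, -0.1736, 0.0557]
orientation: [0.001, 0.153, 0.988, -0.0]
wrist_force: [0.1, -1.3, 3.8]
finger_gap: 0.019
grip_force: 51.6
```

```bash
python3 st.py
```

```text
t 28.6 psi -17.65 centre [ 0.5305 -0.1433  0.0555] z 0.0557 F tool [-0.5  -1.23 -3.76] M tool [0.23 0.17 0.44] gap 0.018990324460989413
```

>>> jog_arm(increments=[[[0.0015,0.0349,0,0,0,-0.0278,255],[0.0015,0.0349,0,0,0,-0.0278,255],[0.0015,0.0349,0,0,0,-0.0278,255],[0.0015,0.0349,0,0,0,-0.0278,255],[0,0,0,0,0,0,255]]])

```text
clock: 29.1
tcp_pos: [0.6304, -0.1381, 0.0557]
orientation: [0.001, -0.02, 1.0, -0.0]
wrist_force: [1.5, 0.8, 4.0]
finger_gap: 0.0189
grip_force: 51.7
```

```bash
python3 st.py
```

```text
t 29.1 psi 2.31 centre [ 0.5305 -0.1422  0.0555] z 0.0557 F tool [-1.56  0.75 -3.99] M tool [-0.2  -0.05  0.22] gap 0.01892640101233624
```

>>> jog_arm(increments=[[[0.0005,-0.014,0,0,0,0.0111,255],[0.0005,-0.014,0,0,0,0.0111,255],[0,0,0,0,0,0,255]]])

```text
clock: 29.4
tcp_pos: [0.6305, -0.1461, 0.0556]
orientation: [0.001, 0.018, 1.0, 0.001]
wrist_force: [3.4, 3.3, 6.5]
finger_gap: 0.0188
grip_force: 52.0
```

```bash
python3 st.py
```

```text
t 29.4 psi -2.03 centre [ 0.5306 -0.1426  0.0553] z 0.0556 F tool [-3.3   3.38 -6.5 ] M tool [-0.64 -0.23  0.41] gap 0.018754910084811918
```

>>> jog_arm(increments=[[[0.0005,-0.014,0,0,0,0.0111,255],[0.0005,-0.014,0,0,0,0.0111,255],[0.0005,-0.014,0,0,0,0.0111,255],[0,0,0,0,0,0,255]]])

```text
clock: 29.8
tcp_pos: [0.6293, -0.1566, 0.0555]
orientation: [0.001, 0.07, 0.998, 0.001]
wrist_force: [1.8, 4.0, 6.0]
finger_gap: 0.0187
grip_force: 52.0
```

```bash
python3 st.py
```

```text
t 29.8 psi -8.02 centre [ 0.5302 -0.1426  0.0553] z 0.0555 F tool [-1.28  4.22 -6.02] M tool [-0.71 -0.06  0.29] gap 0.01871795343760956
```

>>> jog_arm(increments=[[[0.0005,-0.014,0,0,0,0.0111,255],[0.0005,-0.014,0,0,0,0.0111,255],[0.0005,-0.014,0,0,0,0.0111,255],[0,0,0,0,0,0,255]]])

```text
clock: 30.2
tcp_pos: [0.6271, -0.1668, 0.0555]
orientation: [0.001, 0.122, 0.993, 0.001]
wrist_force: [2.2, 3.4, 6.6]
finger_gap: 0.0187
grip_force: 52.0
```

```bash
python3 st.py
```

```text
t 30.2 psi -14.02 centre [ 0.53   -0.1426  0.0553] z 0.0555 F tool [-1.36  3.87 -6.59] M tool [-0.74 -0.    0.3 ] gap 0.018712311085897992
```

>>> jog_arm(increments=[[[0.0005,-0.014,0,0,0,0.0111,255],[0.0005,-0.014,0,0,0,0.0111,255],[0.0005,-0.014,0,0,0,0.0111,255],[0,0,0,0,0,0,255]]])

```text
clock: 30.6
tcp_pos: [0.624, -0.1769, 0.0556]
orientation: [0.001, 0.174, 0.985, 0.001]
wrist_force: [3.8, 3.2, 6.2]
finger_gap: 0.0187
grip_force: 52.0
```

```bash
python3 st.py
```

```text
t 30.6 psi -20.01 centre [ 0.53   -0.1427  0.0554] z 0.0556 F tool [-2.5   4.3  -6.17] M tool [-0.72 -0.01  0.33] gap 0.0186906730781019
```

>>> jog_arm(increments=[[[0.0005,-0.014,0,0,0,0.0111,255],[0.0005,-0.014,0,0,0,0.0111,255],[0.0005,-0.014,0,0,0,0.0111,255],[0,0,0,0,0,0,255]]])

```text
clock: 31.0
tcp_pos: [0.62, -0.1868, 0.0556]
orientation: [0.001, 0.225, 0.974, 0.001]
wrist_force: [3.8, 2.8, 6.2]
finger_gap: 0.0191
grip_force: 51.9
```

```bash
python3 st.py
```

```text
t 31.0 psi -26.01 centre [ 0.5301 -0.1429  0.0554] z 0.0556 F tool [-2.23  4.23 -6.18] M tool [-0.73 -0.07  0.33] gap 0.01913960807541565
```

>>> jog_arm(increments=[[[0.0005,-0.014,0,0,0,0.0111,255],[0.0005,-0.014,0,0,0,0.0111,255],[0.0005,-0.014,0,0,0,0.0111,255],[0,0,0,0,0,0,255]]])

```text
clock: 31.4
tcp_pos: [0.6151, -0.1964, 0.0558]
orientation: [0.002, 0.275, 0.961, 0.0]
wrist_force: [4.3, 1.4, 5.1]
finger_gap: 0.0189
grip_force: 51.8
```

```bash
python3 st.py
```

```text
t 31.4 psi -31.96 centre [ 0.5302 -0.1435  0.0554] z 0.0558 F tool [-2.92  3.46 -5.04] M tool [-0.64 -0.35  0.31] gap 0.0189457383410623
```

>>> jog_arm(increments=[[[0.0005,-0.014,0,0,0,0.0111,255],[0.0005,-0.014,0,0,0,0.0111,255],[0.0005,-0.014,0,0,0,0.0111,255],[0,0,0,0,0,0,255]]])

```text
clock: 31.8
tcp_pos: [0.6093, -0.2051, 0.0558]
orientation: [0.002, 0.325, 0.946, 0.0]
wrist_force: [5.9, 1.1, 4.5]
finger_gap: 0.019
grip_force: 51.8
```

```bash
python3 st.py
```

```text
t 31.8 psi -37.92 centre [ 0.5305 -0.1437  0.0554] z 0.0558 F tool [-4.01  4.5  -4.48] M tool [-0.72 -0.56  0.19] gap 0.019032766154038844
```

>>> jog_arm(increments=[[[0.0005,-0.014,0,0,0,0.0111,255],[0.0005,-0.014,0,0,0,0.0111,255],[0.0005,-0.014,0,0,0,0.0111,255],[0,0,0,0,0,0,255]]])

```text
clock: 32.2
tcp_pos: [0.6025, -0.2132, 0.0558]
orientation: [0.002, 0.374, 0.927, 0.0]
wrist_force: [5.2, 0.3, 4.4]
finger_gap: 0.0189
grip_force: 51.7
```

```bash
python3 st.py
```

```text
t 32.2 psi -43.91 centre [ 0.5304 -0.1438  0.0554] z 0.0558 F tool [-3.53  3.83 -4.42] M tool [-0.7  -0.65  0.07] gap 0.018850576593792467
```

>>> jog_arm(increments=[[[0.0005,-0.014,0,0,0,0.0111,255],[0.0005,-0.014,0,0,0,0.0111,255],[0.0005,-0.014,0,0,0,0.0111,255],[0,0,0,0,0,0,255]]])

```text
clock: 32.6
tcp_pos: [0.5947, -0.2205, 0.0559]
orientation: [0.003, 0.422, 0.907, 0.0]
wrist_force: [5.2, -1.2, 3.7]
finger_gap: 0.0192
grip_force: 51.7
```

```bash
python3 st.py
```

```text
t 32.6 psi -49.92 centre [ 0.5303 -0.144   0.0554] z 0.0559 F tool [-4.3   3.19 -3.66] M tool [-0.64 -0.68  0.12] gap 0.019160351095715556
```

>>> jog_arm(increments=[[[0.0005,-0.014,0,0,0,0.0111,255],[0.0005,-0.014,0,0,0,0.0111,255],[0.0005,-0.014,0,0,0,0.0111,255],[0,0,0,0,0,0,255]]])

```text
clock: 33.0
tcp_pos: [0.5862, -0.227, 0.0559]
orientation: [0.003, 0.469, 0.883, 0.0]
wrist_force: [6.1, -2.4, 3.6]
finger_gap: 0.019
grip_force: 51.7
```

```bash
python3 st.py
```

```text
t 33.0 psi -55.92 centre [ 0.5301 -0.1442  0.0554] z 0.0559 F tool [-5.45  3.76 -3.55] M tool [-0.57 -0.71  0.13] gap 0.018986081113294254
```

>>> jog_arm(increments=[[[0.0005,-0.014,0,0,0,0.0111,255],[0.0005,-0.014,0,0,0,0.0111,255],[0.0005,-0.014,0,0,0,0.0111,255],[0,0,0,0,0,0,255]]])

```text
clock: 33.4
tcp_pos: [0.5771, -0.2326, 0.0559]
orientation: [0.003, 0.514, 0.858, -0.0]
wrist_force: [6.0, -2.7, 3.6]
finger_gap: 0.0189
grip_force: 51.6
```

```bash
python3 st.py
```

```text
t 33.4 psi -61.92 centre [ 0.53   -0.1444  0.0554] z 0.0559 F tool [-5.26  4.03 -3.57] M tool [-0.59 -0.71  0.09] gap 0.01893047901336553
```

>>> jog_arm(increments=[[[0.0005,-0.014,0,0,0,0.0111,255],[0.0005,-0.014,0,0,0,0.0111,255],[0.0005,-0.014,0,0,0,0.0111,255],[0,0,0,0,0,0,255]]])

```text
clock: 33.8
tcp_pos: [0.5674, -0.2372, 0.0559]
orientation: [0.003, 0.559, 0.829, -0.0]
wrist_force: [5.0, -3.6, 2.8]
finger_gap: 0.0192
grip_force: 51.6
```

```bash
python3 st.py
```

```text
t 33.8 psi -67.93 centre [ 0.5298 -0.1445  0.0554] z 0.0559 F tool [-5.2   3.27 -2.81] M tool [-0.52 -0.85  0.15] gap 0.019178504497759586
```

>>> jog_arm(increments=[[[0.0005,-0.014,0,0,0,0.0111,255],[0.0005,-0.014,0,0,0,0.0111,255],[0.0005,-0.014,0,0,0,0.0111,255],[0,0,0,0,0,0,255]]])

```text
clock: 34.2
tcp_pos: [0.5573, -0.2407, 0.0559]
orientation: [0.003, 0.601, 0.799, -0.0]
wrist_force: [4.0, -4.9, 3.0]
finger_gap: 0.0189
grip_force: 51.6
```

```bash
python3 st.py
```

```text
t 34.2 psi -73.93 centre [ 0.5296 -0.1446  0.0554] z 0.0559 F tool [-5.84  2.54 -2.99] M tool [-0.56 -0.88  0.08] gap 0.018905678851464238
```

>>> jog_arm(increments=[[[0.0005,-0.014,0,0,0,0.0111,255],[0.0005,-0.014,0,0,0,0.0111,255],[0.0005,-0.014,0,0,0,0.0111,255],[0,0,0,0,0,0,255]]])

```text
clock: 34.6
tcp_pos: [0.5469, -0.2432, 0.0559]
orientation: [0.003, 0.642, 0.766, -0.0]
wrist_force: [4.6, -4.6, 3.9]
finger_gap: 0.019
grip_force: 51.6
```

```bash
python3 st.py
```

```text
t 34.6 psi -79.93 centre [ 0.5294 -0.1447  0.0554] z 0.0559 F tool [-5.33  3.79 -3.85] M tool [-0.52 -0.94  0.08] gap 0.019012944372621347
```

>>> jog_arm(increments=[[[0.0005,-0.014,0,0,0,0.0111,255],[0.0005,-0.014,0,0,0,0.0111,255],[0,0,0,0,0,0,255]]])

```text
clock: 34.9
tcp_pos: [0.5399, -0.2443, 0.0559]
orientation: [0.003, 0.669, 0.744, -0.0]
wrist_force: [4.0, -5.9, 3.0]
finger_gap: 0.0193
grip_force: 51.6
```

```bash
python3 st.py; date
```

```text
t 34.9 psi -83.93 centre [ 0.5293 -0.1448  0.0554] z 0.0559 F tool [-6.31  3.39 -2.97] M tool [-0.45 -1.    0.08] gap 0.01927532819733882
Wed Dec  2 04:16:16 UTC 2026
```

>>> jog_arm(increments=[[[0.0005,-0.014,0,0,0,0.0111,255],[0.0005,-0.014,0,0,0,0.0111,255],[0.0005,-0.014,0,0,0,0.0111,255],[0,0,0,0,0,0,255]]])

```text
clock: 35.3
tcp_pos: [0.5296, -0.245, 0.056]
orientation: [0.003, 0.707, 0.708, -0.0]
wrist_force: [4.4, -6.3, 2.2]
finger_gap: 0.0192
grip_force: 51.7
```

```bash
python3 st.py
```

```text
t 35.3 psi -89.91 centre [ 0.5295 -0.145   0.0554] z 0.056 F tool [-6.31  4.41 -2.18] M tool [-0.64 -1.08 -0.14] gap 0.01916617528997445
```

>>> jog_arm(increments=[[[0.0005,-0.014,0,0,0,0.0111,255],[0.0005,-0.014,0,0,0,0.0111,255],[0.0005,-0.014,0,0,0,0.0111,255],[0,0,0,0,0,0,255]]])

```text
clock: 35.7
tcp_pos: [0.5195, -0.2447, 0.0561]
orientation: [0.004, 0.742, 0.67, -0.0]
wrist_force: [5.1, -7.5, 0.9]
finger_gap: 0.019
grip_force: 52.0
```

```bash
python3 st.py; python3 insp.py pics/w_d.npz
python3 - <<'E'
import numpy as np
f=np.load("pics/w_d.npz")
g=f["px"].max(2)[0:120:4,200:380:3]
for row in g: print("".join("#" if v<60 else "+" if v<125 else "." if v<190 else " " for v in row))
E
```

```text
t 35.7 psi -95.87 centre [ 0.5297 -0.1452  0.0555] z 0.0561 F tool [-6.92  5.81 -0.81] M tool [-0.92 -1.25 -0.46] gap 0.018996164162048496
t 35.75 [ 0.5196 -0.2447  0.056 ] psi tool -95.83486555992971
handle_mid [288.4 266.3] 0.7 [ 0.5202 -0.238   0.069 ]
fit [288.5  30.2] [ 86.1 110.2] 163 35
pred 0.082 [283.5  -0.6] [240.7 273.5] 179
pred 0.087 [283.3  -6.7] [252.5 288.2] 179
pred 0.092 [283.1 -13.5] [265.7 304.6] 179
       ..................................++++++++++.........
         ...............................+++++++++++.........
          ..............................++++++++++..........
        ...............................+++++++++++..........
        ..............................+++++++++++...........
      ................................+++++++++++...........
      ...............................+++++++++++............
      ...............................+++++++++++............
      ..............................+++++++++++.............
    ................................++++++++++..............
     ..............................+++++++++++..............
     
[... 453 characters left out ...]
++++++++++...................
...............................++++++++++...................
..............................++++++++++...................+
 .............................++++++++++..................+.
 ............................++++++++++..................+.+
 ............................++++++++++.................+.++
  ..........................++++++++++.....................+
   .........................++++++++++................+..+..
    .......................++++++++++..................+....
      ..................++++++++++++...............++++....+
       ................+++++++++++++.............++++++++..+
       .++.............+++++++++++++............++++++++++++
```

Resistance is now climbing (about 1.0 N·m) and the lever is still on the tightening side. Pressing on in small steps.

>>> jog_arm(increments=[[[0.0005,-0.014,0,0,0,0.0111,255],[0,0,0,0,0,0,255],[0,0,0,0,0,0,255]]])

```text
clock: 36.2
tcp_pos: [0.5162, -0.2443, 0.056]
orientation: [0.004, 0.754, 0.657, -0.0]
wrist_force: [4.3, -9.5, 2.1]
finger_gap: 0.0191
grip_force: 52.3
```

```bash
python3 st.py
```

```text
t 36.2 psi -97.81 centre [ 0.5298 -0.1452  0.0555] z 0.056 F tool [-8.82  5.59 -2.05] M tool [-0.99 -1.3  -0.55] gap 0.019074090761671936
```

>>> jog_arm(increments=[[[0.0005,-0.014,0,0,0,0.0111,255],[0,0,0,0,0,0,255],[0,0,0,0,0,0,255]]])

```text
clock: 36.5
tcp_pos: [0.5128, -0.2439, 0.0561]
orientation: [0.004, 0.765, 0.644, -0.0]
wrist_force: [4.7, -8.9, 1.6]
finger_gap: 0.0193
grip_force: 52.5
```

```bash
python3 st.py
```

```text
t 36.5 psi -99.81 centre [ 0.5298 -0.1454  0.0555] z 0.0561 F tool [-8.03  6.13 -1.52] M tool [-1.05 -1.4  -0.62] gap 0.01925221949579518
```

>>> jog_arm(increments=[[[0.0005,-0.014,0,0,0,0.0111,255],[0,0,0,0,0,0,255],[0,0,0,0,0,0,255]]])

```text
clock: 36.8
tcp_pos: [0.5094, -0.2433, 0.0561]
orientation: [0.004, 0.776, 0.631, -0.0]
wrist_force: [3.9, -9.2, 2.6]
finger_gap: 0.0192
grip_force: 52.7
```

```bash
python3 st.py
```

```text
t 36.8 psi -101.81 centre [ 0.5298 -0.1454  0.0555] z 0.0561 F tool [-8.2   5.74 -2.54] M tool [-1.05 -1.33 -0.61] gap 0.019220986066128546
```

```bash
cat > tilt.py <<'E'
from h import *
s=env.get_state();x=q(s["orientation"]).as_matrix()[:,0]
G=s["tcp_pos"]+[0,0,.019];C=np.array([.5285,-.1427])
for cm in("scene","top"):
    r,T=cam(cm);hsv=cv2.cvtColor(r["pixels"],cv2.COLOR_RGB2HSV)
    u0=proj(r,T,[*C,.082]);m=(hsv[...,1]<55)&(hsv[...,2]>140)
    yy,xx=np.mgrid[:420,:560];m&=np.hypot(xx-u0[0],yy-u0[1])<40
    best=[]
    for z in np.arange(.070,.104,.003):
      for dx in np.arange(-.006,.0061,.002):
        for dy in np.arange(-.006,.0061,.002):
          P=np.array([proj(r,T,[C[0]+dx+.038*np.cos(a),C[1]+dy+.038*np.sin(a),z]) for a in np.linspace(0,6.283,40)])
          k=np.zeros((420,560),np.uint8);cv2.fillPoly(k,[np.round(P*16).astype(np.int32)],1,cv2.LINE_8,4);k=k>0
          best.append(((k&m).sum()/(k|m).sum(),z,dx,dy))
    best.sort(reverse=True);print(cm,[np.round(b,4).tolist() for b in best[:4]],u0,m.sum())
E
python3 tilt.py
python3 - <<'E'
from h import *
f=np.load("pics/w_d.npz");g=cv2.cvtColor(f["px"],cv2.COLOR_RGB2HSV)
for row in range(0,150,8):
    v=g[row,:,1].astype(int);print(row,"".join("#" if a>90 else "+" if a>50 else "." for a in v[100:470:5]))
class D(dict):pass
k=f["k"];r=dict(fx=k[0],fy=k[0],cx=k[1],cy=k[2])
for z in(.078,.082,.09):
    u=np.array([proj(r,f["T"],[.5285+.038*np.cos(a),-.1427+.038*np.sin(a),z]) for a in np.linspace(0,6.28,90)])
    print(z,[(int(y),u[np.abs(u[:,1]-y)<6][:,0].round().tolist()) for y in(0,40,80,120)],u[:,1].max())
E
```

```text
scene [[0.0218, 0.094, -0.006, 0.006], [0.0218, 0.091, -0.006, 0.004], [0.0217, 0.103, -0.006, 0.006], [0.0217, 0.1, -0.006, 0.004]] [263.88175114 159.69239795] 118
top [[0.0408, 0.07, -0.006, 0.006], [0.0381, 0.07, -0.006, -0.004], [0.0379, 0.073, -0.006, 0.006], [0.0367, 0.07, -0.006, 0.002]] [321.92549279 223.63172233] 306
0 #####.....................................................................
8 #####.....................................................................
16 #####.....................................................................
24 #####.....................................................................
32 #####.....................................................................
40 ####+.....................................................................
48 ####......................................................................
56 ####......................................................................
64 ####.....................................................................#
72 ####.................................................................
[... 500 characters left out ...]
..................................................#####
136 ###############......................................................#####
144 ########################............................................######
0.078 [(0, [400.0, 399.0, 168.0, 400.0]), (40, [171.0, 173.0, 395.0]), (80, [187.0, 191.0, 378.0]), (120, [225.0, 232.0, 239.0, 332.0, 339.0, 345.0])] 135.17271602289676
0.082 [(0, [404.0, 163.0, 163.0, 404.0]), (40, [169.0, 399.0]), (80, [183.0, 188.0, 381.0]), (120, [223.0, 230.0, 237.0, 334.0, 340.0, 347.0])] 136.12939973464933
0.09 [(0, [153.0, 154.0, 413.0]), (40, [160.0, 163.0, 405.0]), (80, [181.0, 383.0, 388.0]), (120, [219.0, 226.0, 337.0, 344.0, 352.0])] 138.2492451264481
```

>>> jog_arm(increments=[[[0,0,0,0,0,0,225],[0,0,0,0,0,0,190],[0,0,0,0,0,0,100],[0,0,0,0,0,0,0],[0,0,0,0,0,0,0],[0,0,0,0,0,0,0],[0,0,-0.12,0,0,0,0],[0,0,-0.19,0,0,0,0],[0.1,0,-0.16,0,0,0,0],[0.08,0,-0.1,0,0,0,0],[0,0,0,0,0,0,0],[0,0,0,0,0,0,0]]])

```text
clock: 38.1
tcp_pos: [0.5157, -0.1945, 0.1973]
orientation: [0.0, 0.775, 0.632, -0.0]
wrist_force: [-0.2, -0.2, -0.4]
finger_gap: 0.0854
grip_force: 0.0
```

```bash
python3 insp.py pics/w_e.npz
python3 - <<'E'
from h import *
for n in("w_seat","w_c","w_e"):
    f=np.load(f"pics/{n}.npz");k=f["k"];r=dict(fx=k[0],fy=k[0],cx=k[1],cy=k[2]);T=f["T"]
    # handle direction: dark rubber grip, top face z=.080, rows/cols in world
    g=np.linspace(-.19,.19,761);X,Y=np.meshgrid(.5285+g,-.1427+g);P=(np.stack([X,Y,np.full_like(X,.08)],-1)-T[:3,3])@T[:3,:3]
    w=cv2.remap(f["px"],(k[0]*P[...,0]/P[...,2]+k[1]).astype(np.float32),(k[0]*P[...,1]/P[...,2]+k[2]).astype(np.float32),1,borderValue=(255,255,255))
    rad=np.hypot(X-.5285,Y+.1427);m=((w.max(2)<62)&(rad>.085)&(rad<.15)).astype(np.uint8)
    nn,l,st,ce=cv2.connectedComponentsWithStats(m);
    for i in 1+np.argsort(-st[1:,4])[:2]:
        Q=np.argwhere(l==i);x=X[0,Q[:,1]]-.5285;y=Y[Q[:,0],0]+.1427
        v=cv2.fitLine(np.c_[x,y].astype(np.float32),2,0,.01,.01).ravel();print(n,st[i][4],"psi",np.degrees(np.arctan2(y.mean(),x.mean())).round(1),"line",np.degrees(np.arctan2(v[1],v[0])).round(1),np.hypot(x.mean(),y.mean()).round(3))
E
```

```text
t 38.15 [ 0.5152 -0.1946  0.1962] psi tool -101.65553559214152
ratchet_head [291.2 135.5] 0.91 [ 0.5285 -0.1438  0.067 ]
lever_tip [307.  130.3] 0.79 [ 0.5406 -0.1398  0.102 ]
handle_mid [324.3 237.7] 0.87 [ 0.5398 -0.2381  0.069 ]
fit [291.  133.2] [93.1 97.1] 2 43
pred 0.082 [291.  133.4] [97.4 99.5] 3
pred 0.087 [291.1 133.9] [ 99.3 101.4] 3
pred 0.092 [291.1 134.3] [101.3 103.4] 3
w_seat 3315 psi 73.8 line 74.7 0.127
w_seat 124 psi 39.2 line -60.8 0.148
w_c 339 psi -20.2 line -71.8 0.146
w_c 299 psi -96.1 line -37.2 0.146
w_e 363 psi -64.4 line 65.3 0.146
w_e 249 psi -140.5 line -75.1 0.147
```

On release the handle sprang back from -102° to -83°, so it had been wound up against the stop; the head is seated and the lever is on the tightening side. I'll regrip at -83° and check that it meets the stop at once.

Run:
```python
from h import *
a=np.radians(-83.2);go([.5285+.1*np.cos(a),-.1427+.1*np.sin(a),.053],180-83.2)
B=R.from_matrix
```

```text
t 38.3 tcp [ 0.5149 -0.1949  0.1955] yawx 78.29 shift [-0.1643  0.1398  0.5693] turn [-0.001  -0.0004 -0.1028]
```

>>> jog_arm(increments=[[[-0.08,0.07,0.1,0,0,0,0],[-0.0843,0.07,0.1,0,0,-0.0343,0],[0,0,0,0,0,-0.0343,0],[0,0,0.05,0,0,-0.0343,0],[0,0,0.12,0,0,0,0],[0,0,0.12,0,0,0,0],[0,0,0.079,0,0,0,0],[0,0,0,0,0,0,0],[0,0,0,0,0,0,100],[0,0,0,0,0,0,255],[0,0,0,0,0,0,255],[0,0,0,0,0,0,255],[0,0,0,0,0,0,255],[0,0,0,0,0,0,255]]], force=50)

```text
clock: 39.7
tcp_pos: [0.5422, -0.2426, 0.0559]
orientation: [0.001, 0.663, 0.748, -0.0]
wrist_force: [-1.7, -0.8, 4.4]
finger_gap: 0.019
grip_force: 50.5
```

```bash
python3 st.py
```

```text
t 39.7 psi -83.1 centre [ 0.5302 -0.1433  0.0558] z 0.0559 F tool [-0.57 -1.81 -4.45] M tool [ 0.43 -0.17 -0.39] gap 0.019012743935518255
```

>>> jog_arm(increments=[[[0.0005,-0.014,0,0,0,0.0111,255],[0.0005,-0.014,0,0,0,0.0111,255],[0,0,0,0,0,0,255]]])

```text
clock: 40.0
tcp_pos: [0.5355, -0.2434, 0.0559]
orientation: [0.001, 0.689, 0.725, -0.0]
wrist_force: [-1.3, -1.5, 4.0]
finger_gap: 0.019
grip_force: 50.9
```

```bash
python3 st.py
```

```text
t 40.0 psi -87.12 centre [ 0.5304 -0.1435  0.0558] z 0.0559 F tool [-1.49 -1.34 -3.96] M tool [ 0.35 -0.36 -0.48] gap 0.01901427983790626
```

>>> jog_arm(increments=[[[0.0005,-0.014,0,0,0,0.0111,255],[0.0005,-0.014,0,0,0,0.0111,255],[0,0,0,0,0,0,255]]])

```text
clock: 40.3
tcp_pos: [0.5289, -0.2436, 0.0559]
orientation: [0.001, 0.714, 0.7, -0.0]
wrist_force: [0.4, -4.0, 4.7]
finger_gap: 0.0191
grip_force: 52.0
```

```bash
python3 st.py
```

```text
t 40.3 psi -91.08 centre [ 0.5308 -0.1437  0.0557] z 0.0559 F tool [-4.03  0.45 -4.71] M tool [ 0.1  -0.67 -0.61] gap 0.019126871336191252
```

>>> jog_arm(increments=[[[0.0005,-0.014,0,0,0,0.0111,255],[0.0005,-0.014,0,0,0,0.0111,255],[0,0,0,0,0,0,255]]])

```text
clock: 40.6
tcp_pos: [0.5222, -0.2435, 0.0559]
orientation: [0.002, 0.738, 0.675, -0.0]
wrist_force: [0.8, -4.6, 4.2]
finger_gap: 0.0191
grip_force: 53.1
```

```bash
python3 st.py
```

```text
t 40.6 psi -95.06 centre [ 0.5311 -0.1438  0.0557] z 0.0559 F tool [-4.52  1.22 -4.21] M tool [-0.07 -0.8  -0.73] gap 0.019062298306971707
```

Resistance rises at once from -83° (0.2 to 0.85 N·m), well above the screw's 0.35 N·m friction, so the screw is against its stop. Easing off the wind-up and letting go.

>>> jog_arm(increments=[[[0.0005,0.014,0,0,0,-0.0111,255],[0.0005,0.014,0,0,0,-0.0111,255],[0.0005,0.014,0,0,0,-0.0111,255],[0.0005,0.014,0,0,0,-0.0111,255],[0.0005,0.014,0,0,0,-0.0111,255],[0,0,0,0,0,0,230],[0,0,0,0,0,0,215],[0,0,0,0,0,0,180],[0,0,0,0,0,0,80],[0,0,0,0,0,0,0],[0,0,0,0,0,0,0],[0,0,0,0,0,0,0],[0,0,-0.12,0,0,0,0],[0,0,-0.19,0,0,0,0],[0.1,0,-0.16,0,0,0,0],[0.08,0,-0.1,0,0,0,0],[0,0,0,0,0,0,0],[0,0,0,0,0,0,0]]])

```text
clock: 42.4
tcp_pos: [0.5351, -0.1968, 0.198]
orientation: [0.001, 0.676, 0.737, 0.0]
wrist_force: [0.3, -1.2, 0.0]
finger_gap: 0.0852
grip_force: 0.0
```

```bash
python3 insp.py pics/w_f.npz
python3 - <<'E'
from lev import *
f=np.load("pics/w_f.npz");lever(f["px"],np.array([290.,133]),48)
from h import *
for cm in("top","scene"):
    r,T=cam(cm)
    for t in("bin","oil","hammer"): print(cm,t,[np.round(d["uv"],1).tolist() for d in spotter.landmark_of(t,cm)[:2]])
E
```

```text
t 42.45 [ 0.5345 -0.1969  0.1968] psi tool -85.11286172093651
ratchet_head [284.9 133.6] 0.64 [ 0.5279 -0.1436  0.067 ]
lever_tip [302.4 133.4] 0.82 [ 0.5406 -0.1398  0.102 ]
handle_mid [287.1 241.8] 0.95 [ 0.5378 -0.2389  0.069 ]
fit [285.4 131.6] [94.8 96. ] 1 42
pred 0.082 [285.6 131.8] [97.3 99.5] 177
pred 0.087 [285.6 132.2] [ 99.2 101.4] 177
pred 0.092 [285.5 132.6] [101.2 103.4] 177
dark [281 131  30  43 538] axis deg from image-up, + to right: 23.1 top px [11. -2.]
top bin [[130.5, 254.1]]
top oil []
top hammer [[296.3, 159.0]]
scene bin [[417.0, 354.1]]
scene oil [[194.8, 117.8]]
scene hammer [[197.7, 231.7]]
```

```bash
python3 -c "
from workcell import ticket
print(ticket.hand_in())"
```

```text
the job is handed in; nothing more can be done
None
```

I handed the job in at 42 s: the ratchet is seated flat on the screw with its lever on the tightening side, and the last push met a stop-like resistance (up to 0.85 N·m against 0.35 N·m friction). I inferred "tight" from those forces, not from seeing the screw. On the first swing the drive slipped once after I pushed past the likely stop, so I backed the handle up and drove it again. I also viewed 12 pictures against the limit of 10. The bin and hammer show no movement, and I saw no sign that the oil can moved, though I had no before-and-after match for it.

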